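Slide the top blank off the stack for marking out

ROBOT

A 6-joint arm with a two-finger parallel gripper is mounted at the origin on a cart in front of the work surface, level with it; the furniture and walls round the work are solid. World frame = base frame: x ahead of the robot, y to its left, z up, the work surface at z = 0. Lengths are in m, angles in degrees, forces in N, time in s.
With the tool pointing down it reaches from about 0.3 to 0.75 m from the base axis. Payload 8.5 kg.
Tool frame: the origin (TCP) lies on the centre line of the jaws, within the pads' length; the fingertips stand 17 mm ahead of it and the grasp point (between the pads) lies 2 mm behind it; z points along the fingers, y is the direction in which the jaws open and shut (so a half turn about z gives the same grasp; the last joint's range is limited). The gripper opens to 85 mm and grips with 20 to 120 N. Pads are 22 mm wide; open, the fingers measure 114 mm over their backs; the gripper's body (76 mm by 85 mm) begins 54 mm behind the grasp point. The pads swing forward as they close: fully open they stand 13 mm farther back than shut.
Start: joints at [62.664, 21.807, 74.336, -0, 83.858, -12.336], TCP at [0.142, 0.531, 0.248] pointing down, gripper open.
Joint ranges: [-178.18, 178.18], [-50.72, 133.34], [12.68, 142.11], [-81.47, 261.47], [9.98, 163.14], [-165.26, 165.26]. Speed limits (degrees/s): [136.94, 136.94, 180, 180, 180, 180].

INTERFACE

Orientations are given as a 3x3 rotation matrix whose columns are the frame's x, y, z axes.
In Python, from rig import env, imaging, close_job gives the robot as it stands.
- The arm moves only by the tool step_arm, never from a script. Its argument "steps" is one flat list of numbers, 7 for each row, row after row: the opening, from 0 (shut) to 1 (fully open), then the shift along the tool's x, y, z as a fraction of full scale, then the turn, a rotation vector about the tool's x, y, z as a fraction of full scale. A call has 1 to 10 rows; each row is the pose to reach, as a shift and turn from the pose commanded when the call began, along the tool's axes at that moment; what a row does not reach only later rows make up. Full scale, the value 1, is 0.3 m for a shift and 45 degrees for a turn. A row lasts 1/10 s, in which the tool goes at most 50 mm and 8.59 degrees, less where a joint would pass 70% of its speed; a pose out of reach is approached as far as the arm can. A call with a number of a shift or a turn outside -1 to 1 is refused whole. A call with a gripper value outside its range is refused whole. The fingers move at their own pace and stop on an object; "grip_force" is the grip in N (left out, the last holds). Time passes only in rows, so rows that repeat a pose let the fingers close. It gives the time, the measured TCP pose, the force and the opening at its end, in the units of the state.
- env.observe(): the state, without advancing time (a new reading comes with each control period).
- imaging.get_image(name): name is "scene" or "side" or "wrist"; returns (picture, depth): 480x640x3 uint8, blue, green, red; 480x640 float32, m along the optical axis (not along the pixel's ray), 0 where there is no reading.
- imaging.get_calibration(name): a dict with "camera_matrix" (3x3 intrinsics, pixels), "k1" (the pictures are not rectified: a ray, as slopes to the right and down, at radius r is drawn at 1 + k1 r^2 times it, then the intrinsics apply), "world_from_camera" (4x4, takes a point from camera to world coordinates). Camera axes: x right, y down, z forward; pixel columns grow to the right and rows downward; lengths in m; the calibration is good to about 2 mm. A picture is of the moment at which its call begins: read the wrist's pose just before it. get_calibration takes no time and is no camera call; for the wrist camera it gives the pose at the moment of the call.
- close_job(): hands the job in, once; it reports no verdict.
Trained networks look in the newest picture that a camera, given by its name, has taken for a name from the list of things; names that differ only in an ending like _2 or _b are one class to them, and where a whole thing is asked for, a point or a joint stands for the part that bears it (a point fixed in the world has none). Each returns a list of dicts, best first, with "score" (0 to 1); they miss things now and then, are a little off and sometimes report something else, mostly with a low value. They report only what shows in the picture. A call takes as long as a camera call.
- imaging.spot_in(camera, target): "pixel" ([column, row] in pixels, amid what is visible of it).
- imaging.regions_of(camera, target): "mask" (480x640 bool, what is visible of it) and "pixel" ([column, row] in pixels, amid what is visible of it).
- imaging.pinpoint(camera, target): "pixel" ([column, row] in pixels: a listed point, or the origin of a listed thing).
The state is a dict: "time_s": time; "q": joint angles; "qvel": joint speeds; "joint_efforts": joint torques, N m; "position": TCP position; "tool_rot": TCP orientation; "ft_force": force on the tool from outside, world axes, zero at the start; "wrist_torque": the same for the moment, N m; "grip_width": finger opening in m.
Only numpy, scipy, OpenCV 4.12 (cv2) and the standard library are available. Lean on these libraries where they do the work, as an engineer would, in place of code of your own. Each camera call takes 0.05 s, during which the arm holds its last target.

TASK

Take the top aluminium blank from the stack in the grey rack: slide it flat out through the rack's open end, pressing only gently, without lifting it until it is clear of the rack and without shifting the two blanks under it. Then lay it flat on the marking-out plate, lengthways along the long fence, and push it snug against both fences. Leave the tools lying about where they are.

Things in the scene. Friction and masses are not known exactly. Their poses are not given: they have to be found in the camera images.
- rack: Fixed grey stock rack, its floor 10 mm thick. Side walls along its y axis (inner faces x = +-34 mm, 6 mm thick) and a back wall (inner face y = +67 mm, 5 mm thick), tops 48 mm above the bench; floor and sides end at y = -66 mm, that end is open, no sill. Origin: at bench height below the middle of the stack. Three equal blanks lie in it, long side along y, top face of the stack 40 mm above the bench.
- rack_mouth (a point): Middle of the rack's open end, at the height of the top of the stack: rack frame (0, -66, 40) mm. Blanks leave along rack -y. Inside, the blanks have only 2 mm of play at the sides and the back, so they cannot be pinched there; a protruding end can.
- blank_top_centre (a point): Centre (half-way up) of the top blank: plain aluminium bar, 64 (x) by 130 (y) by 10 mm thick (z), 0.15 to 0.31 kg, lightly oiled: friction between blanks is low (about 0.3), a fingertip grips it far better. A fingertip pressed on its top with 5 to 15 N drags it along; over 45 N on the stack is too much.
- blank_mid_centre (a point): Centre of the middle blank of the stack, same size, loose; it must stay in place in the rack.
- blank_low_centre (a point): Centre of the bottom blank of the stack, same size, loose; it must stay in place in the rack.
- marking_plate: Fixed dark steel marking-out plate, 130 (x) by 190 mm (y), flat top 12 mm above the bench; origin under its centre at bench height. Two bright steel fences, 14 mm wide, stand 8 mm above the top: the long one along the +x edge, inner face at x = +51 mm; the short one along the -y edge, inner face at y = -81 mm. The -x and +y edges are open.
- home (a point): Where the centre (half-way up) of the blank must finally be: marking plate frame (19, -16, 17) mm, i.e. the blank flat on the plate, its long side along plate y touching the long fence and one end touching the short fence. Same axes as the marking plate.
- marker: Paint marker, 125 mm long, 16 mm thick, near the bench front; origin under its middle. Bystander: leave it alone.
- hammer: Ball-pein hammer with ash handle, 276 mm long, 25 mm high, left of the rack; origin under its middle. Bystander: leave it alone.
- ratchet: Ratchet handle, 194 mm long, 28 mm high, behind the work; origin under its middle. Bystander: leave it alone.
- blank_top: The top blank itself: same axes as blank_top_centre, origin at the centre of its underside, 5 mm below that point.
- blank_mid: The middle blank itself: origin at the centre of its underside.

How it is judged:
By the outcome, as a careful person would: the job done as asked, in the order asked, and still so for the second after the job is handed in, with the robot touching nothing.
It also fails if it takes over 70 s, if anything falls off the work surface, if the arm or the gripper's body presses on something with over 40 N, if the wrist force passes 120 N, or if a joint passes its speed limit or range.

## Working session

There is one attempt and no reset: what is moved stays moved. The work goes in short steps, Python scripts to look and compute and a tool call to move; the robot and the scene stay as the last step left them, time stands still between calls to the robot, and variables do not carry over. Pictures are saved under pics/ and viewed, and the job is handed in when it is done.

Besides the shell and the picture viewer there is one more tool, called after "Call:" as a command line: name --argument value ..., lists and objects as JSON in quotes. step_arm: Moves the arm, as the interface text tells. Shift numbers are shares of 0.3 m and turn numbers shares of 45 degrees, none past 1 either way. Its arguments: {"type":"object","properties":{"steps":{"type":"array","items":{"type":"number"}},"grip_force":{"type":"number"}},"required":["steps"]}

```bash
ls; mkdir -p pics; python3 - <<'E'
from rig import env, imaging
import cv2
s=env.observe()
for k,v in s.items(): print(k,v)
for n in ("scene","side","wrist"):
    im,d=imaging.get_image(n); cv2.imwrite(f"pics/{n}0.png",im)
    c=imaging.get_calibration(n); print(n,c)
E
```

```text
pics
time_s 0.0
q [ 6.26617976e+01  2.18416706e+01  7.43860618e+01 -2.14533558e-03
  8.38581463e+01 -1.23354200e+01]
qvel [-0.00510531 -0.00484863  0.10576343 -0.10897234  0.00597395 -0.05515664]
joint_efforts [ 1.13163584e-03 -4.48454225e+01 -2.31283021e+01 -1.36572839e-04
  4.67792837e-03 -5.14537106e-06]
position [0.14225354 0.53099781 0.24769769]
tool_rot [[-9.65914208e-01  2.58861572e-01 -6.55271059e-04]
 [ 2.58862246e-01  9.65913308e-01 -1.34855471e-03]
 [ 2.83846044e-04 -1.47221309e-03 -9.99998876e-01]]
ft_force [-0.15823674  0.17975861 -0.23257415]
wrist_torque [ 0.0570627   0.015559   -0.08312649]
grip_width 0.08566382520189633
scene {'camera_matrix': array([[521.48305658,   0.        , 308.27426561],
       [  0.        , 521.48305658, 234.71767686],
       [  0.        ,   0.        ,   1.        ]]), 'k1': -0.11379837812353279, 'world_from_camera': array([[ 0.69965621, -0.32444025,  0.6365687 , -0.26501714],
       [-0.71446475, -0.31194605,  0.62628251, -0.73342592],
       [-0.00461615, -0.89298835, -0.45005611,  0.64715529],
       [ 0.        ,  0.        ,  0.       
[... 362 characters left out ...]
5265],
       [ 0.01532408, -0.92469929, -0.3803898 ,  0.42390446],
       [ 0.        ,  0.        ,  0.        ,  1.        ]])}
wrist {'camera_matrix': array([[332.23738875,   0.        , 320.22259635],
       [  0.        , 332.23738875, 238.89437808],
       [  0.        ,   0.        ,   1.        ]]), 'k1': -0.05844502975629363, 'world_from_camera': array([[ 2.59540856e-01,  9.28965092e-01,  2.63936359e-01,
         7.62113064e-02],
       [ 9.65731822e-01, -2.49441745e-01, -7.16998253e-02,
         5.50417684e-01],
       [-7.69889092e-04,  2.73500774e-01, -9.61871475e-01,
         3.73821442e-01],
       [ 0.00000000e+00,  0.00000000e+00,  0.00000000e+00,
         1.00000000e+00]])}
```

View pics/scene0.png

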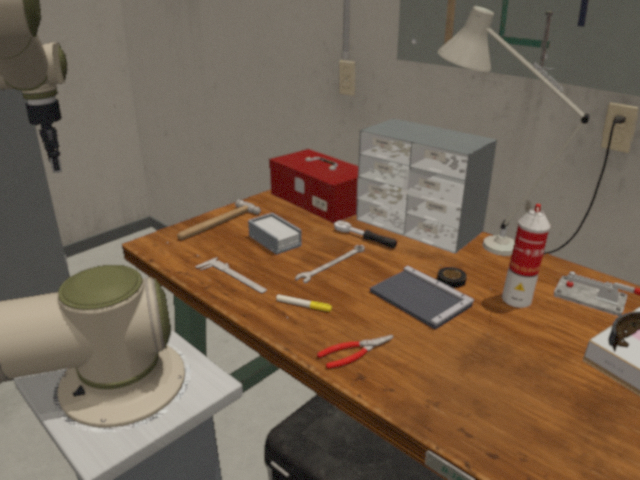

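View pics/side0.png

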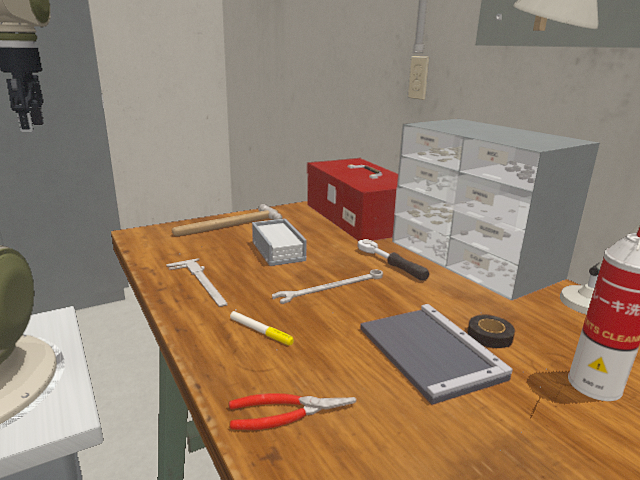

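View pics/wrist0.png

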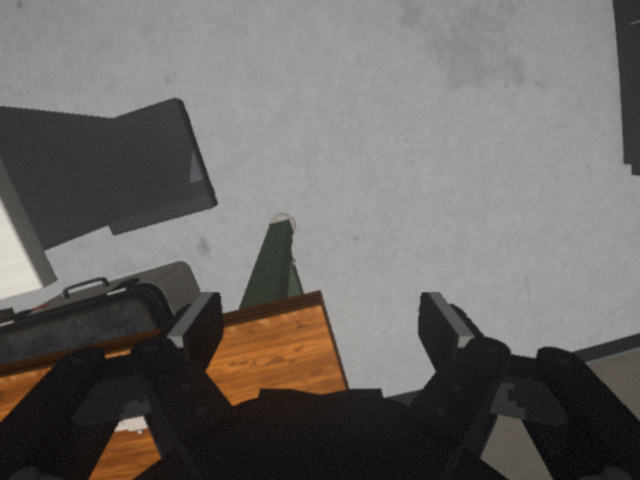

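The scene and side pictures show the rack at scene (275,233) / side (280,243), the plate at scene (422,293) / side (435,350), and the hammer, ratchet and marker around them. The wrist camera sees only the bench corner. Next I measure positions.

```bash
cat > h.py <<'E'
from rig import env, imaging
import numpy as np, cv2
def ray(c,px):
    K=c["camera_matrix"]; 
    p=np.array([(px[0]-K[0,2])/K[0,0],(px[1]-K[1,2])/K[1,1]])
    u=cv2.undistortPoints(np.array([[px]],float),K,np.array([c["k1"],0,0,0]),criteria=(3,50,1e-10)) if hasattr(cv2,'undistortPointsIter') else None
    s=p.copy()
    for _ in range(50): s=p/(1+c["k1"]*(s@s))
    T=c["world_from_camera"]; d=T[:3,:3]@np.array([s[0],s[1],1]); return T[:3,3],d
def onz(c,px,z):
    o,d=ray(c,px); return o+d*(z-o[2])/d[2]
def proj(c,P):
    T=np.linalg.inv(c["world_from_camera"]); q=T[:3,:3]@np.asarray(P,float)+T[:3,3]; s=q[:2]/q[2]; s=s*(1+c["k1"]*(s@s)); K=c["camera_matrix"]
    return np.array([K[0,0]*s[0]+K[0,2],K[1,1]*s[1]+K[1,2]])
def cloud(c,depth,mask):
    v,u=np.nonzero(mask&(depth>0)); K=c["camera_matrix"]
    p=np.stack([(u-K[0,2])/K[0,0],(v-K[1,2])/K[1,1]],1); s=p.copy()
    for _ in range(50): s=p/(1+c["k1"]*(s**2).sum(1,keepdims=True))
    z=depth[v,u][:,None]; P=np.hstack([s*z,z]); T=c["world_from_camera"]
    return P@T[:3,:3].T+T[:3,3]
E
python3 - <<'E'
from h import *
Z=dict(rack=0,rack_mouth=.04,blank_top_centre=.035,marking_plate=0,home=.017,marker=0,hammer=0,ratchet=0)
for n in ("scene","side"):
    c=imaging.get_calibration(n); im,d=imaging.get_image(n)
    for t,z in Z.items():
        r=imaging.pinpoint(n,t)
        print(n,t,[(np.round(x["pixel"],1).tolist(),round(x["score"],2),np.round(onz(c,x["pixel"],z),4).tolist()) for x in r[:2]])
    for t in ("blank_top","marking_plate","rack"):
        r=imaging.regions_of(n,t)
        if r:
            P=cloud(c,d,r[0]["mask"]); print(t,len(P),r[0]["score"],np.percentile(P,[5,50,95],axis=0).round(3).tolist())
    np.save(f"pics/d_{n}.npy",d)
print(env.observe()["time_s"])
E
```

```text
Traceback (most recent call last):
  File "h.py", line 11, in onz
    o,d=ray(c,px); return o+d*(z-o[2])/d[2]
        ~~~^^^^^^
  File "h.py", line 6, in ray
    u=cv2.undistortPoints(np.array([[px]],float),K,np.array([c["k1"],0,0,0]),criteria=(3,50,1e-10)) if hasattr(cv2,'undistortPointsIter') else None
      ~~~~~~~~~~~~~~~~~~~^^^^^^^^^^^^^^^^^^^^^^^^^^^^^^^^^^^^^^^^^^^^^^^^^^^^^^^^^^^^^^^^^^^^^^^^^^
cv2.error: OpenCV(4.12.0) :-1: error: (-5:Bad argument) in function 'undistortPoints'
> Overload resolution failed:
>  - undistortPoints() got an unexpected keyword argument 'criteria'
>  - undistortPoints() got an unexpected keyword argument 'criteria'
```

```bash
sed -i '/undistortPoints/d' h.py
python3 - <<'E'
from h import *
Z=dict(rack=0,rack_mouth=.04,blank_top_centre=.035,marking_plate=0,home=.017,marker=0,hammer=0,ratchet=0)
for n in ("scene","side"):
    c=imaging.get_calibration(n); im,d=imaging.get_image(n)
    for t,z in Z.items():
        r=imaging.pinpoint(n,t)
        print(n,t,[(np.round(x["pixel"],1).tolist(),round(x["score"],2),np.round(onz(c,x["pixel"],z),4).tolist()) for x in r[:2]])
    for t in ("blank_top","marking_plate","rack"):
        r=imaging.regions_of(n,t)
        if r:
            P=cloud(c,d,r[0]["mask"]); print(t,len(P),r[0]["score"],np.percentile(P,[5,50,95],axis=0).round(3).tolist())
            np.save(f"pics/m_{n}_{t}.npy",r[0]["mask"])
    np.save(f"pics/d_{n}.npy",d)
    cv2.imwrite(f"pics/{n}_crop.png",cv2.resize(im[200:300,230:330] if n=="scene" else im[200:290,230:330],None,fx=6,fy=6,interpolation=2))
print(env.observe()["time_s"])
E
```

```text
scene rack [([275.9, 239.8], 0.63, [0.5677, 0.2089, 0.0])]
scene rack_mouth [([289.9, 236.4], 0.61, [0.5541, 0.1388, 0.04])]
scene blank_top_centre [([271.8, 226.6], 0.76, [0.5674, 0.2233, 0.035])]
scene marking_plate [([418.4, 296.9], 0.86, [0.6002, -0.2269, 0.0]), ([273.8, 229.0], 0.69, [0.6085, 0.2624, 0.0])]
scene home [([437.4, 292.3], 0.71, [0.6221, -0.2607, 0.017])]
scene marker [([300.8, 307.2], 0.63, [0.39, -0.0652, 0.0])]
scene hammer [([219.7, 227.4], 0.82, [0.5084, 0.3816, 0.0])]
scene ratchet [([362.4, 238.3], 0.83, [0.7369, 0.0458, 0.0])]
blank_top 504 0.58 [[0.533, 0.142, 0.035], [0.562, 0.193, 0.04], [0.59, 0.259, 0.043]]
marking_plate 3368 0.82 [[0.528, -0.326, 0.005], [0.589, -0.243, 0.012], [0.652, -0.151, 0.021]]
rack 851 0.56 [[0.514, 0.137, 0.003], [0.529, 0.201, 0.032], [0.602, 0.275, 0.049]]
side rack [([277.2, 250.4], 0.73, [0.5601, 0.2106, 0.0]), ([280.8, 235.8], 0.24, [0.6051, 0.2843, 0.0])]
side rack_mouth [([288.2, 245.2], 0.73, [0.5517, 0.1413, 0.04]), ([278.1, 234.7], 0.33, [0.5588, 0.2027, 0.04])]
side blank_top_centre [([276.3, 234.3], 0.86, [0.5618, 0.2179, 0.035])]
side marking_plate [([429.7, 351.8], 0.56, [0.5968, -0.2326, 0.0])]
side home [([448.2, 347.2], 0.64, [0.6101, -0.2541, 0.017])]
side marker [([260.1, 331.8], 0.61, [0.3962, -0.0663, 0.0])]
side hammer [([231.8, 228.3], 0.92, [0.5206, 0.3825, 0.0])]
side ratchet [([393.0, 262.3], 0.85, [0.7478, 0.0443, 0.0])]
blank_top 738 0.82 [[0.529, 0.141, 0.034], [0.559, 0.189, 0.04], [0.588, 0.261, 0.041]]
marking_plate 8287 0.87 [[0.527, -0.328, 0.004], [0.588, -0.256, 0.012], [0.651, -0.152, 0.02]]
rack 960 0.71 [[0.512, 0.137, 0.002], [0.531, 0.188, 0.032], [0.6, 0.276, 0.048]]
1.45
```

View pics/side_crop.png

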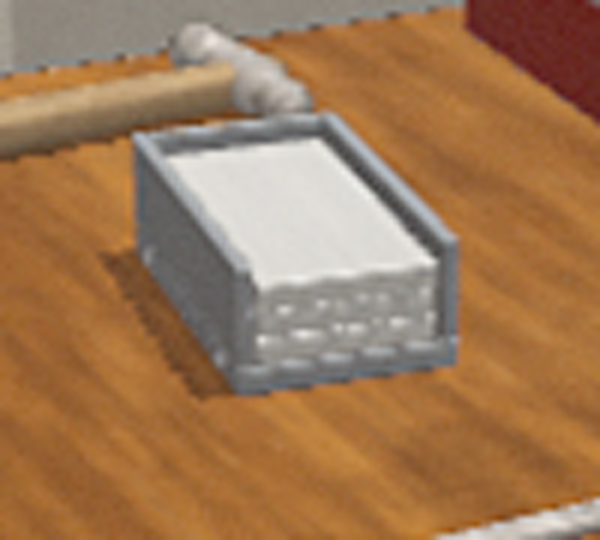

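View pics/scene_crop.png

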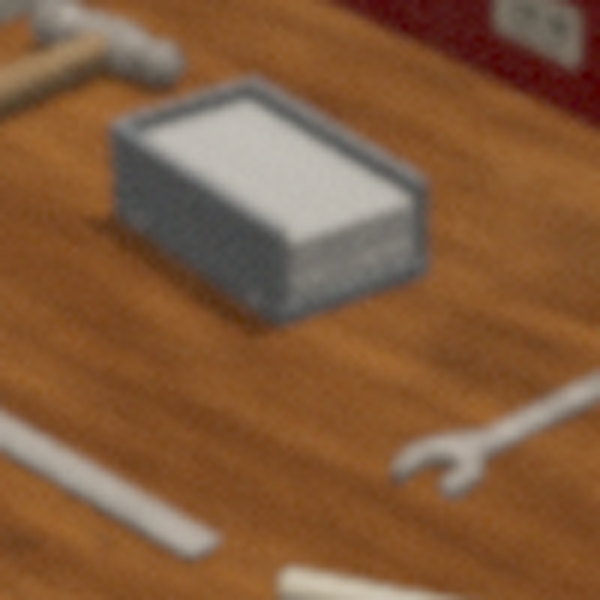

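Call:
step_arm --steps '[0,-0.82,-0.35,0,0,0,0.833,0,-0.82,-0.35,0,0,0,0.833,0,-0.82,-0.35,0,0,0,0.833,0,-0.82,-0.35,0,0,0,0.833,0,-0.82,-0.35,0,0,0,0.833,0,-0.82,-0.35,0,0,0,0.833,0,-0.82,-0.35,0,0,0,0.833,0,-0.82,-0.35,0,0,0,0.833]'

```text
time_s: 2.25
position: [0.3525, 0.3663, 0.2483]
tool_rot: [[-0.609, 0.793, -0.0], [0.793, 0.609, 0.0], [0.0, -0.0, -1.0]]
ft_force: [-0.4, 0.4, -0.9]
grip_width: 0.0002
```

Call:
step_arm --steps '[0,-0.864,0.217,0,0,0,0.833,0,-0.864,0.217,0,0,0,0.833,0,-0.864,0.217,0,0,0,0.833,0,-0.864,0.217,0,0,0,0.833,0,-0.864,0.217,0,0,0,0.833,0,-0.864,0.217,0,0,0,0.833,0,-0.864,0.217,0,0,0,0.833,0,-0.864,0.217,0,0,0,0.833]'

```text
time_s: 3.05
position: [0.5612, 0.2017, 0.2482]
tool_rot: [[-0.003, 1.0, -0.001], [1.0, 0.003, 0.0], [0.0, -0.001, -1.0]]
ft_force: [0.0, 0.2, -0.7]
grip_width: -0.0001
```

```bash
python3 - <<'E'
from h import *
s=env.observe(); print(s["position"],s["tool_rot"].round(3) if hasattr(s["tool_rot"],"round") else s["tool_rot"],s["ft_force"])
c=imaging.get_calibration("wrist"); im,d=imaging.get_image("wrist"); cv2.imwrite("pics/w1.png",im); np.save("pics/w1d.npy",d); print(c["world_from_camera"].round(4))
import pickle; pickle.dump(c,open("pics/w1c.pkl","wb"))
for t,z in dict(rack=0,rack_mouth=.04,blank_top_centre=.035).items():
    r=imaging.pinpoint("wrist",t); print(t,[(np.round(x["pixel"],1).tolist(),round(x["score"],2),np.round(onz(c,x["pixel"],z),4).tolist()) for x in r[:2]])
E
```

```text
[0.56118201 0.20170623 0.24821814] [[-0.003  1.    -0.001]
 [ 1.     0.003  0.   ]
 [ 0.    -0.001 -1.   ]] [ 0.00640041  0.23027837 -0.69882127]
[[ 1.000e+00  2.100e-03 -2.000e-04  5.620e-01]
 [ 1.900e-03 -9.620e-01 -2.731e-01  2.723e-01]
 [-8.000e-04  2.731e-01 -9.620e-01  3.742e-01]
 [ 0.000e+00  0.000e+00  0.000e+00  1.000e+00]]
rack [([323.2, 207.1], 0.26, [0.5653, 0.2038, 0.0])]
rack_mouth []
blank_top_centre [([323.3, 213.7], 0.82, [0.5651, 0.2032, 0.035])]
```

View pics/w1.png

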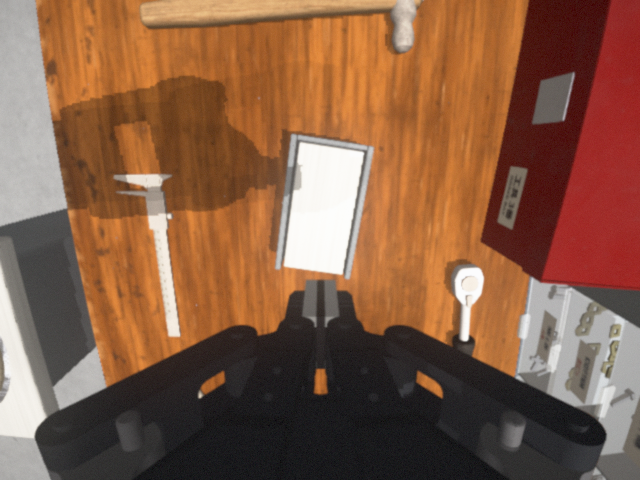

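The wrist picture shows the white blank tops within the grey rack walls, corners around (298,140), (367,150), (346,273), (284,266), so the rack is yawed a few degrees. Now I'll fit the rectangle.

```bash
cat >> h.py <<'E'
def world_rect(c,im,box,z,thr=130):
    x0,y0,x1,y1=box; g=im[y0:y1,x0:x1]; m=(g.min(2)>thr).astype(np.uint8)
    n,l,st,_=cv2.connectedComponentsWithStats(m); k=1+np.argmax(st[1:,4]); cs,_=cv2.findContours((l==k).astype(np.uint8),0,1)
    ct=max(cs,key=cv2.contourArea)[:,0,:]+[x0,y0]
    W=np.array([onz(c,p,z)[:2] for p in ct]); r=cv2.minAreaRect((W*1000).astype(np.float32)); return r,st[k]
E
python3 - <<'E'
from h import *
import pickle
c=pickle.load(open("pics/w1c.pkl","rb")); im=cv2.imread("pics/w1.png")
for thr in (150,170,190):print(world_rect(c,im,(270,120,390,290),.04,thr))
d=np.load("pics/w1d.npy"); m=np.zeros_like(d,bool); m[180:250,300:345]=1
P=cloud(c,d,m); print(np.median(P,0))
cv2.imwrite("pics/w1c.png",cv2.resize(im[110:300,250:400],None,fx=4,fy=3.1))
# rack rim
E
```

```text
(((563.2884521484375, 206.77737426757812), (130.75741577148438, 64.6348648071289), 81.59767150878906), array([  14,   22,   80,  133, 7920], dtype=int32))
(((563.2757568359375, 206.70602416992188), (130.27268981933594, 64.11283874511719), 81.51995849609375), array([  14,   22,   80,  133, 7797], dtype=int32))
(((563.4444580078125, 206.5988006591797), (129.8131103515625, 63.659217834472656), 81.55535888671875), array([  14,   23,   80,  131, 7600], dtype=int32))
[0.56373508 0.20376536 0.04024165]
```

View pics/w1c.png

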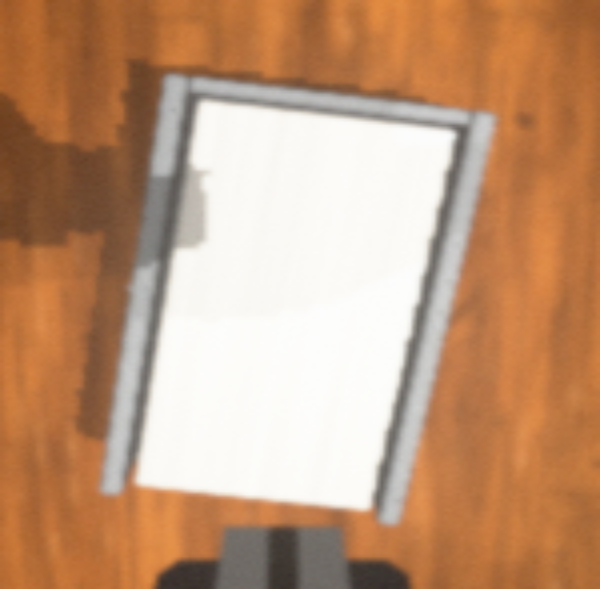

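Call:
step_arm --steps '[0,0.099,0.02,0.3,0,0,0.193,0,0.099,0.02,0.493,0,0,0.193,0,0.099,0.02,0.493,0,0,0.193,0,0.099,0.02,0.493,0,0,0.193,0,0.099,0.02,0.493,0,0,0.193,0,0.099,0.02,0.493,0,0,0.193]'

```text
time_s: 3.85
position: [0.5695, 0.2302, 0.1036]
tool_rot: [[0.15, 0.989, 0.005], [0.989, -0.15, 0.001], [0.002, 0.005, -1.0]]
ft_force: [-0.3, -0.6, 0.6]
grip_width: 0.0
```

```bash
python3 - <<'E'
from h import *
s=env.observe(); print(s["position"],s["ft_force"])
im,d=imaging.get_image("side"); cv2.imwrite("pics/s2.png",cv2.resize(im[130:300,200:370],None,fx=3.5,fy=3.5,interpolation=2))
E
```

```text
[0.56946205 0.23018222 0.1035607 ] [-0.31512078 -0.6004884   0.62755836]
```

View pics/s2.png

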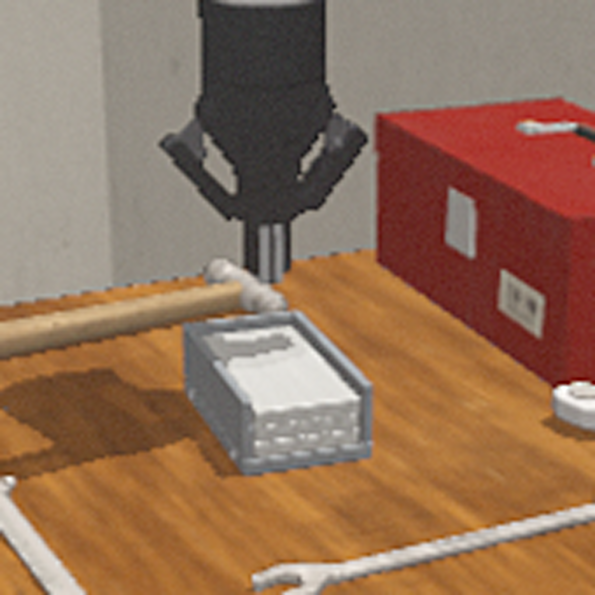

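The fingers, shut, hang above the back half of the stack (crop (268,270)). Descending.

Call:
step_arm --steps '[0,0,-0.004,0.05,0,0,0,0,0,-0.004,0.1,0,0,0,0,0,-0.004,0.12,0,0,0,0,0,-0.004,0.133,0,0,0,0,0,-0.004,0.133,0,0,0,0,0,-0.004,0.133,0,0,0]'

```text
time_s: 4.5
position: [0.5675, 0.2301, 0.0614]
tool_rot: [[0.151, 0.989, 0.001], [0.989, -0.151, 0.0], [0.0, 0.001, -1.0]]
ft_force: [0.6, 0.1, 0.2]
grip_width: -0.0
```

Call:
step_arm --steps '[0,0,0,0.003,0,0,0,0,0,0,0.007,0,0,0,0,0,0,0.007,0,0,0]'

```text
time_s: 4.8
position: [0.567, 0.2301, 0.0584]
tool_rot: [[0.15, 0.989, -0.0], [0.989, -0.15, 0.0], [0.0, -0.0, -1.0]]
ft_force: [-0.9, 0.6, -0.5]
grip_width: 0.0
```

Call:
step_arm --steps '[0,0,0,0.003,0,0,0,0,0,0,0.004,0,0,0,0,0,0,0.004,0,0,0]'

```text
time_s: 5.1
position: [0.5671, 0.2301, 0.0572]
tool_rot: [[0.15, 0.989, -0.0], [0.989, -0.15, -0.0], [-0.0, -0.0, -1.0]]
ft_force: [-0.1, 0.8, -0.4]
grip_width: 0.0002
```

Call:
step_arm --steps '[0,0,0,0.002,0,0,0,0,0,0,0.003,0,0,0]'

```text
time_s: 5.3
position: [0.5671, 0.2301, 0.0571]
tool_rot: [[0.15, 0.989, 0.001], [0.989, -0.15, -0.0], [0.0, 0.001, -1.0]]
ft_force: [-2.9, -0.4, 8.0]
grip_width: -0.0
```

Call:
step_arm --steps '[0,-0.004,0,0.001,0,0,0,0,-0.01,0,0.001,0,0,0,0,-0.02,0,0.001,0,0,0,0,-0.03,0,0.001,0,0,0,0,-0.03,0,0.001,0,0,0]'

```text
time_s: 5.8
position: [0.5664, 0.2212, 0.0571]
tool_rot: [[0.151, 0.989, 0.003], [0.989, -0.151, 0.001], [0.001, 0.002, -1.0]]
ft_force: [-0.0, -0.4, 6.4]
grip_width: -0.0002
```

```bash
python3 - <<'E'
from h import *
s=env.observe(); print(s["position"],s["ft_force"])
im,d=imaging.get_image("side"); cv2.imwrite("pics/s3.png",cv2.resize(im[130:300,200:370],None,fx=3.5,fy=3.5,interpolation=2))
E
```

```text
[0.56643575 0.22124711 0.0570932 ] [-0.04253954 -0.39653763  6.42304076]
```

View pics/s3.png

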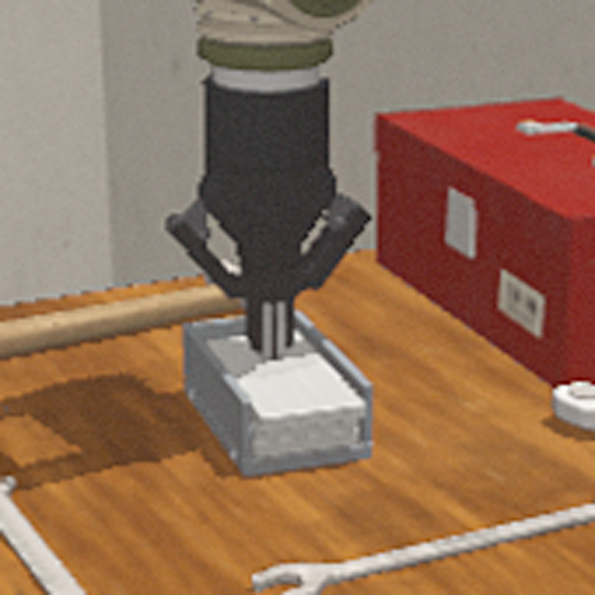

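The top blank now sticks out about 8 mm past the two below it (crop (310,405)). I'll keep dragging.

Call:
step_arm --steps '[0,-0.008,0,0.001,0,0,0,0,-0.016,0,0.001,0,0,0,0,-0.024,0,0.001,0,0,0,0,-0.034,0,0.001,0,0,0,0,-0.044,0,0.001,0,0,0,0,-0.054,0,0.001,0,0,0,0,-0.064,0,0.001,0,0,0,0,-0.074,0,0.001,0,0,0,0,-0.08,0,0.001,0,0,0]'

```text
time_s: 6.75
position: [0.5631, 0.1979, 0.0571]
tool_rot: [[0.151, 0.989, 0.004], [0.989, -0.151, 0.001], [0.002, 0.003, -1.0]]
ft_force: [0.0, 3.1, 7.8]
grip_width: 0.0001
```

Call:
step_arm --steps '[0,-0.008,0,0.001,0,0,0,0,-0.016,0,0.001,0,0,0,0,-0.024,0,0.001,0,0,0,0,-0.034,0,0.001,0,0,0,0,-0.044,0,0.001,0,0,0,0,-0.054,0,0.001,0,0,0,0,-0.064,0,0.001,0,0,0,0,-0.074,0,0.001,0,0,0,0,-0.076,0,0.001,0,0,0,0,-0.076,0,0.001,0,0,0]'

```text
time_s: 7.75
position: [0.5599, 0.1753, 0.0571]
tool_rot: [[0.151, 0.989, 0.004], [0.989, -0.151, 0.001], [0.002, 0.004, -1.0]]
ft_force: [-0.2, 2.6, 10.0]
grip_width: -0.0003
```

```bash
python3 - <<'E'
from h import *
s=env.observe(); print(s["position"],s["ft_force"])
im,d=imaging.get_image("side"); cv2.imwrite("pics/s4.png",cv2.resize(im[130:300,200:370],None,fx=3.5,fy=3.5,interpolation=2))
E
```

```text
[0.5599052  0.17533598 0.05705039] [-0.19458946  2.60216021  9.98250306]
```

View pics/s4.png

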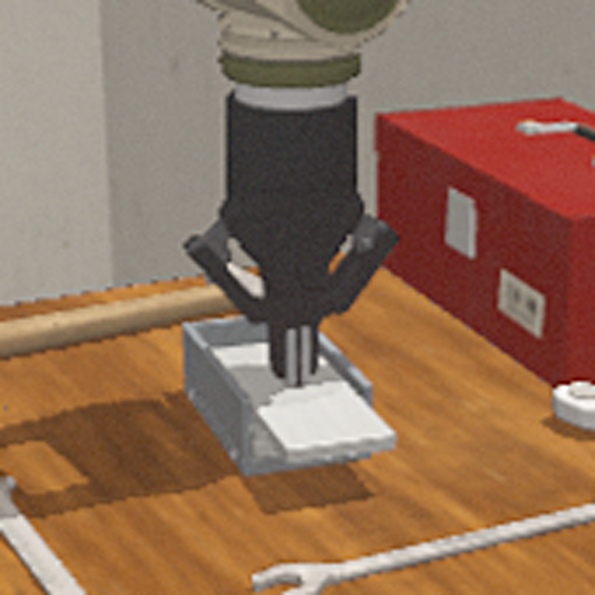

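The blank now overhangs the mouth by about 54 mm, flat and in line with the rack. I'll lift off, open, move over the overhang and look.

Call:
step_arm --steps '[0,0,0,-0.08,0,0,0,0,0,0,-0.21,0,0,0,1,-0.188,-0.003,-0.23,0,0,0,1,-0.188,-0.003,-0.23,0,0,0,1,-0.188,-0.003,-0.23,0,0,0,1,-0.188,-0.003,-0.23,0,0,0,1,-0.188,-0.003,-0.23,0,0,0,1,-0.188,-0.003,-0.23,0,0,0]'

```text
time_s: 8.6
position: [0.5492, 0.1201, 0.124]
tool_rot: [[0.149, 0.989, -0.001], [0.989, -0.149, 0.0], [-0.0, -0.001, -1.0]]
ft_force: [0.1, -0.1, -0.1]
grip_width: 0.0847
```

```bash
python3 - <<'E'
from h import *
import pickle
s=env.observe(); print(s["position"],s["tool_rot"],s["ft_force"],s["grip_width"])
c=imaging.get_calibration("wrist"); im,d=imaging.get_image("wrist"); cv2.imwrite("pics/w5.png",im); np.save("pics/w5d.npy",d); pickle.dump(c,open("pics/w5c.pkl","wb"))
im,d=imaging.get_image("side"); cv2.imwrite("pics/s5.png",cv2.resize(im[130:300,200:370],None,fx=3.5,fy=3.5,interpolation=2)); np.save("pics/s5d.npy",d)
E
```

```text
[0.54920951 0.12009884 0.12396392] [[ 1.49404333e-01  9.88775903e-01 -7.47167752e-04]
 [ 9.88776185e-01 -1.49404320e-01  7.38639883e-05]
 [-3.85951579e-05 -7.49817279e-04 -9.99999718e-01]] [ 0.12025538 -0.05953566 -0.10286454] 0.08466833138071442
```

View pics/s5.png

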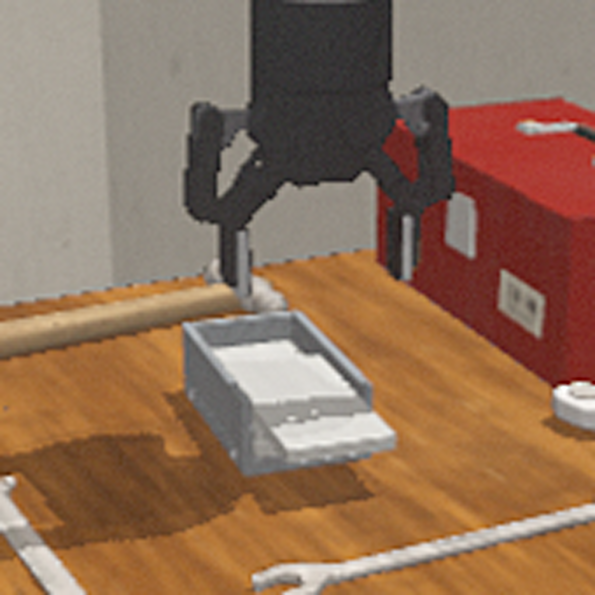

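View pics/w5.png

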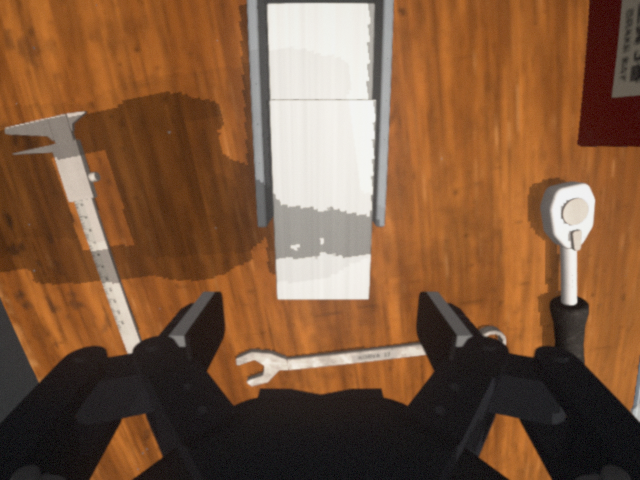

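The wrist view shows the top blank at columns 273–376, rows 99–299, centred between the open pads, with its near end at row 299. The spanner lies on the bench beyond that end, around (370,355).

```bash
python3 - <<'E'
from h import *
import pickle
c=pickle.load(open("pics/w5c.pkl","rb")); 
u=np.array([.149,.989]);v=np.array([.989,-.149]); O=np.array([.5633,.2067]); t=np.array([.5492,.1201])
for p,z in [((273,99),.04),((376,99),.04),((369,299),.04),((277,299),.04),((245,355),.005),((265,350),.005),((420,345),.005),((490,330),.01),((300,365),.005),((262,226),.048),((380,226),.048)]:
    w=onz(c,p,z)[:2]; print(p,w.round(4),"rack",((w-O)@v).round(4),((w-O)@u).round(4))
print("tcp",(t-O)@v,(t-O)@u)
E
```

```text
(273, 99) [0.5368 0.2204] rack -0.0283 0.0096
(376, 99) [0.5972 0.2113] rack 0.0328 0.0096
(369, 299) [0.5785 0.083 ] rack 0.0335 -0.1201
(277, 299) [0.5153 0.0926] rack -0.0305 -0.12
(245, 355) [0.4704 0.0281] rack -0.0653 -0.1905
(265, 350) [0.4885 0.0306] rack -0.0477 -0.1853
(420, 345) [0.6201 0.0153] rack 0.0847 -0.1809
(490, 330) [0.6781 0.0234] rack 0.1408 -0.1642
(300, 365) [0.5156 0.0113] rack -0.0181 -0.2004
(262, 226) [0.5171 0.147 ] rack -0.0368 -0.0659
(380, 226) [0.5901 0.1359] rack 0.0371 -0.066
tcp -0.0010415000000000025 -0.0877483
```

Call:
step_arm --steps '[1,0,0.007,0.1,0,0,0,1,0,0.007,0.2,0,0,0,1,0,0.007,0.27,0,0,0,1,0,0.007,0.293,0,0,0,1,0,0.007,0.293,0,0,0,1,0,0.007,0.293,0,0,0]'

```text
time_s: 9.3
position: [0.552, 0.1191, 0.0375]
tool_rot: [[0.15, 0.989, 0.002], [0.989, -0.15, 0.0], [0.0, 0.002, -1.0]]
ft_force: [-0.3, -0.0, 0.3]
grip_width: 0.0855
```

```bash
python3 - <<'E'
from h import *
s=env.observe(); print(s["position"],s["ft_force"],s["grip_width"])
im,d=imaging.get_image("side"); cv2.imwrite("pics/s6.png",cv2.resize(im[150:320,200:370],None,fx=3.5,fy=3.5,interpolation=2))
E
```

```text
[0.55196897 0.11911917 0.03745389] [-0.2518608  -0.01565835  0.26732788] 0.08553810249870007
```

View pics/s6.png

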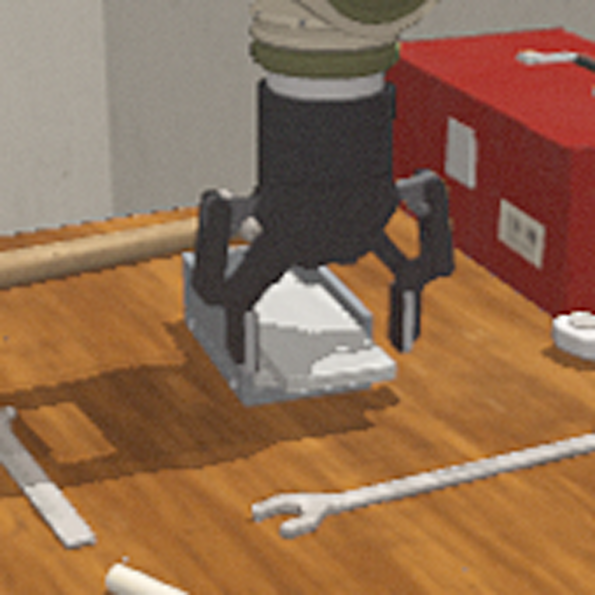

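```bash
python3 - <<'E'
from h import *
c=imaging.get_calibration("side"); v=np.array([.989,-.15])
for z in (.015,.02,.025,.03,.035):
  for s in (.0425,.057):
    P=np.r_[np.array([.552,.1191])+v*s,z]; q=proj(c,P); print(z,s,((q-[200,150])*3.5).round(0), ((proj(c,np.r_[np.array([.552,.1191])-v*s,z])-[200,150])*3.5).round(0))
E
```

```text
0.015 0.0425 [395. 377.] [256. 396.]
0.015 0.057 [419. 373.] [231. 400.]
0.02 0.0425 [396. 369.] [256. 388.]
0.02 0.057 [419. 366.] [231. 392.]
0.025 0.0425 [396. 361.] [256. 380.]
0.025 0.057 [419. 358.] [231. 384.]
0.03 0.0425 [396. 353.] [256. 372.]
0.03 0.057 [419. 350.] [231. 376.]
0.035 0.0425 [396. 345.] [255. 364.]
0.035 0.057 [419. 342.] [231. 368.]
```

The fingertips stand at z ≈ 32 mm while open, so I'll go 8 mm lower before closing.

Call:
step_arm --steps '[1,0,0,0.02,0,0,0,1,0,0,0.028,0,0,0,1,0,0,0.028,0,0,0,0.6,0,0,0.028,0,0,0,0.6,0,0,0.028,0,0,0,0.6,0,0,0.028,0,0,0,0.6,0,0,0.028,0,0,0,0.6,0,0,0.028,0,0,0]' --grip_force 40

```text
time_s: 10.15
position: [0.5515, 0.119, 0.0284]
tool_rot: [[0.15, 0.989, 0.0], [0.989, -0.15, 0.0], [0.0, 0.0, -1.0]]
ft_force: [-1.3, 0.5, 3.7]
grip_width: 0.0634
```

Call:
step_arm --steps '[0.6,-0.006,0,0,0,0,0,0.6,-0.02,0,0,0,0,0,0.6,-0.04,0,0,0,0,0,0.6,-0.06,0,0,0,0,0,0.6,-0.07,0,0,0,0,0,0.6,-0.07,0,0,0,0,0]' --grip_force 60

```text
time_s: 10.75
position: [0.5482, 0.0974, 0.0281]
tool_rot: [[0.151, 0.989, -0.0], [0.989, -0.151, -0.001], [-0.001, -0.0, -1.0]]
ft_force: [-0.8, -1.7, 4.2]
grip_width: 0.0627
```

```bash
python3 - <<'E'
from h import *
s=env.observe(); print(s["position"],s["ft_force"],s["wrist_torque"],s["grip_width"])
im,d=imaging.get_image("side"); cv2.imwrite("pics/s7.png",cv2.resize(im[150:320,200:370],None,fx=3.5,fy=3.5,interpolation=2))
E
```

```text
[0.54817058 0.09735287 0.02809346] [-0.76394674 -1.70523874  4.18851414] [-0.05708698 -0.0314806  -0.01994551] 0.06267080818133933
```

View pics/s7.png

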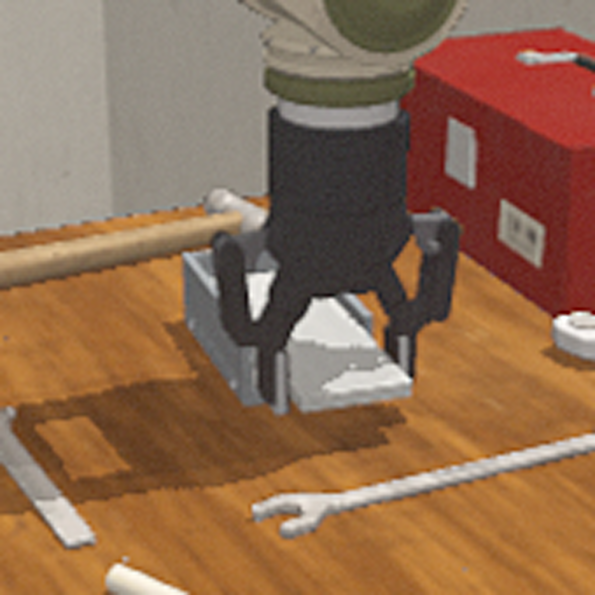

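Call:
step_arm --steps '[0.6,-0.015,0,-0.001,0,0,0,0.6,-0.04,0,-0.001,0,0,0,0.6,-0.065,0,-0.001,0,0,0,0.6,-0.09,0,-0.001,0,0,0,0.6,-0.115,0,-0.001,0,0,0,0.6,-0.14,0,-0.001,0,0,0,0.6,-0.165,0,-0.001,0,0,0,0.6,-0.19,0,-0.001,0,0,0,0.6,-0.207,0,-0.001,0,0,0,0.6,-0.207,0,-0.001,0,0,0]'

```text
time_s: 11.8
position: [0.5387, 0.0361, 0.0283]
tool_rot: [[0.151, 0.988, -0.0], [0.988, -0.151, -0.0], [-0.0, -0.0, -1.0]]
ft_force: [0.0, 0.2, -2.5]
grip_width: 0.0631
```

```bash
python3 - <<'E'
from h import *
s=env.observe(); print(s["position"],s["ft_force"],s["wrist_torque"],s["grip_width"])
im,d=imaging.get_image("side"); cv2.imwrite("pics/s8.png",cv2.resize(im[170:340,200:370],None,fx=3.5,fy=3.5,interpolation=2))
im,d=imaging.get_image("wrist"); cv2.imwrite("pics/w8.png",im)
E
```

```text
[0.53869574 0.03612317 0.0283153 ] [ 0.00690826  0.21687171 -2.4700227 ] [-0.0986859   0.01582366  0.01158665] 0.06309966601360395
```

View pics/s8.png

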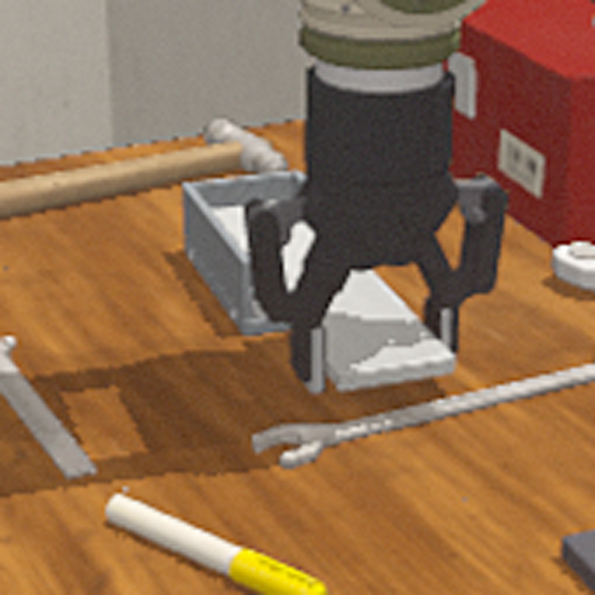

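View pics/w8.png

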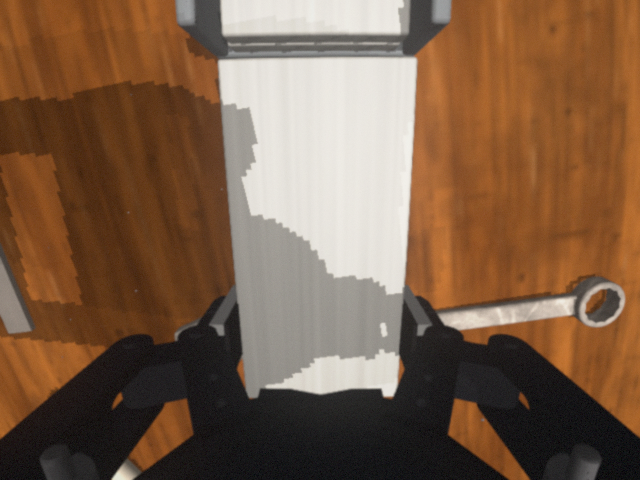

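The blank is clear of the rack: its trailing end is at wrist row 57, the rack mouth about row 37, and the two lower blanks are still flush there. It is held flat, so I'll lift it and measure the plate.

Call:
step_arm --steps '[0.6,-0.01,0,-0.06,0,0,0,0.6,-0.02,0,-0.15,0,0,0,0.6,-0.02,0,-0.25,0,0,0,0.6,-0.02,0,-0.35,0,0,0,0.6,-0.02,0,-0.35,0,0,0]'

```text
time_s: 12.4
position: [0.5395, 0.0311, 0.137]
tool_rot: [[0.15, 0.989, 0.007], [0.989, -0.15, -0.001], [-0.0, 0.007, -1.0]]
ft_force: [0.2, 0.6, -2.2]
grip_width: 0.0625
```

```bash
python3 - <<'E'
from h import *
im,d=imaging.get_image("side"); c=imaging.get_calibration("side")
cv2.imwrite("pics/s9.png",cv2.resize(im[290:410,345:525],None,fx=4.4,fy=4.4,interpolation=2)); cv2.imwrite("pics/s9full.png",im)
m=np.load("pics/m_side_marking_plate.npy"); ds=np.load("pics/d_side.npy"); P=cloud(c,ds,m)
f=P[(P[:,2]>.0165)&(P[:,2]<.024)]; print(len(f)); p=P[(P[:,2]>.009)&(P[:,2]<.015)]; print(len(p))
print(cv2.minAreaRect((P[:,:2][P[:,2]>.009]*1000).astype(np.float32)))
print(cv2.minAreaRect((f[:,:2]*1000).astype(np.float32)))
E
```

```text
1518
5751
((594.103759765625, -233.45559692382812), (193.35592651367188, 132.93820190429688), 84.17574310302734)
((595.0487060546875, -234.24905395507812), (190.8098907470703, 131.50146484375), 83.91845703125)
```

View pics/s9.png

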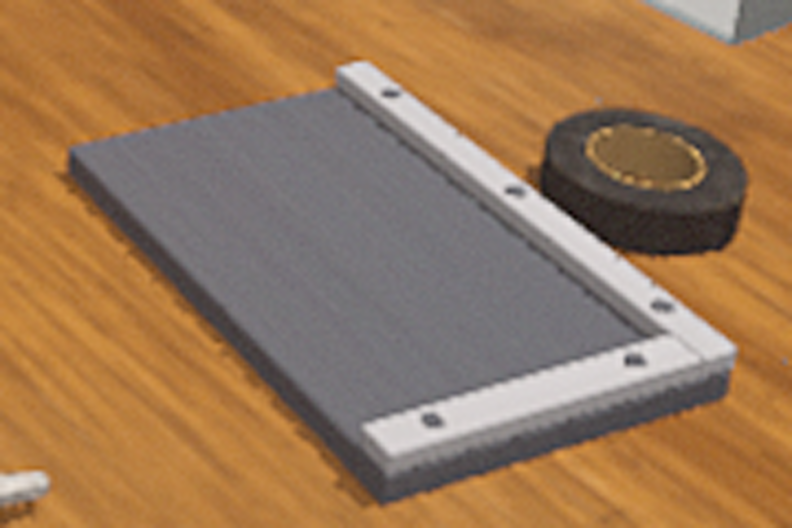

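```bash
python3 - <<'E'
from h import *
c=imaging.get_calibration("side")
# hand-read corners (crop px) with plate coordinates
X=[((72,150),(-65,95,12)),((335,72),(51,95,20)),((737,352),(65,-95,20)),((362,430),(-65,-81,20)),((385,498),(-65,-95,0)),((358,62),(65,95,20))]
pix=np.array([np.array(a)/4.4+[345,290] for a,_ in X]); pl=np.array([b for _,b in X])/1000
from scipy.optimize import least_squares
def f(p):
    a=p[2]; R=np.array([[np.cos(a),-np.sin(a),0],[np.sin(a),np.cos(a),0],[0,0,1]])
    return np.concatenate([proj(c,R@q+[p[0],p[1],0])-z for q,z in zip(pl,pix)])
r=least_squares(f,[.594,-.233,-.1]); print(r.x[:2],np.degrees(r.x[2]),r.fun.round(1))
E
```

```text
[ 0.59333908 -0.23488018] -5.852907677444684 [-1.8 -1.1 -0.2 -1.4  1.  -1.  -0.1 -1.1 -0.3  3.1  1.5 -0.7]
```

```bash
python3 - <<'E'
from h import *
c=imaging.get_calibration("side"); ex=np.array([.9947,-.1028]);ey=np.array([.1028,.9947]);O=np.array([.594,-.234])
for n,p in dict(plier_tip=(356,401),plier_pivot=(310,403),h1=(232,403),h2=(232,424),m1=(232,316),m2=(292,342)).items():
    w=onz(c,p,.008)[:2]; print(n,w.round(3),((w-O)@ex).round(3),((w-O)@ey).round(3))
E
```

```text
plier_tip [ 0.434 -0.277] -0.155 -0.059
plier_pivot [ 0.381 -0.253] -0.21 -0.041
h1 [ 0.296 -0.207] -0.299 -0.004
h2 [ 0.283 -0.241] -0.309 -0.039
m1 [ 0.37  -0.014] -0.246 0.196
m2 [ 0.422 -0.125] -0.182 0.091
```

View pics/s9full.png

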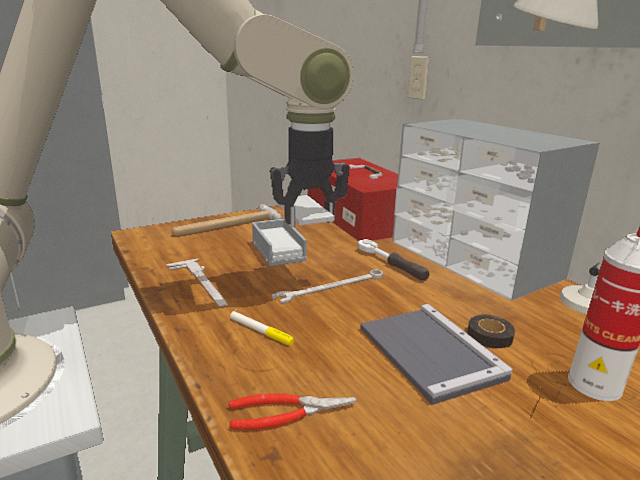

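The blank is held level above the bench near side (310,210), with the plate free. The fingertips reach about 9 mm below the blank's underside, so I can't lay it straight onto the plate. I'll rest it on the plate with the gripped end over the open -x edge, regrip it higher, then place it.

Call:
step_arm --steps '[0.6,-0.412,0.022,0,0,0,0.978,0.6,-0.412,0.022,0,0,0,0.978,0.6,-0.412,0.022,0,0,0,0.978,0.6,-0.412,0.022,0,0,0,0.978,0.6,-0.412,0.022,0,0,0,0.978,0.6,-0.412,0.022,0,0,0,0.978,0.6,-0.412,0.022,0,0,0,0.978]'

```text
time_s: 13.15
position: [0.5255, -0.0919, 0.1324]
tool_rot: [[0.793, 0.609, -0.002], [0.609, -0.793, 0.001], [-0.001, -0.002, -1.0]]
ft_force: [0.5, -0.6, -2.0]
grip_width: 0.0627
```

Call:
step_arm --steps '[0.6,-0.282,0.304,0,0,0,0.964,0.6,-0.282,0.304,0,0,0,0.964,0.6,-0.282,0.304,0,0,0,0.964,0.6,-0.282,0.304,0,0,0,0.964,0.6,-0.282,0.304,0,0,0,0.964,0.6,-0.282,0.304,0,0,0,0.964,0.6,-0.282,0.304,0,0,0,0.964]'

```text
time_s: 13.85
position: [0.5139, -0.2157, 0.1331]
tool_rot: [[0.995, -0.099, -0.001], [-0.099, -0.995, 0.0], [-0.001, -0.0, -1.0]]
ft_force: [0.4, 0.3, -1.7]
grip_width: 0.0629
```

```bash
python3 - <<'E'
from h import *
import pickle
s=env.observe(); print(s["position"],s["tool_rot"],s["ft_force"])
im,d=imaging.get_image("side"); cv2.imwrite("pics/s10.png",im)
c=imaging.get_calibration("wrist");im,d=imaging.get_image("wrist"); cv2.imwrite("pics/w10.png",im); pickle.dump((c,d),open("pics/w10.pkl","wb"))
E
```

```text
[ 0.51390383 -0.21572051  0.13307888] [[ 9.95051707e-01 -9.93569690e-02 -5.42122587e-04]
 [-9.93567776e-02 -9.95051805e-01  3.69290663e-04]
 [-5.76131660e-04 -3.13599751e-04 -9.99999785e-01]] [ 0.43775355  0.27643258 -1.71426047]
```

View pics/s10.png

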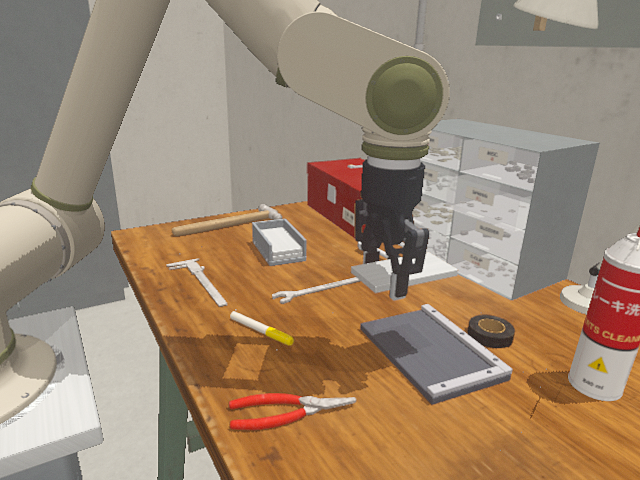

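View pics/w10.png

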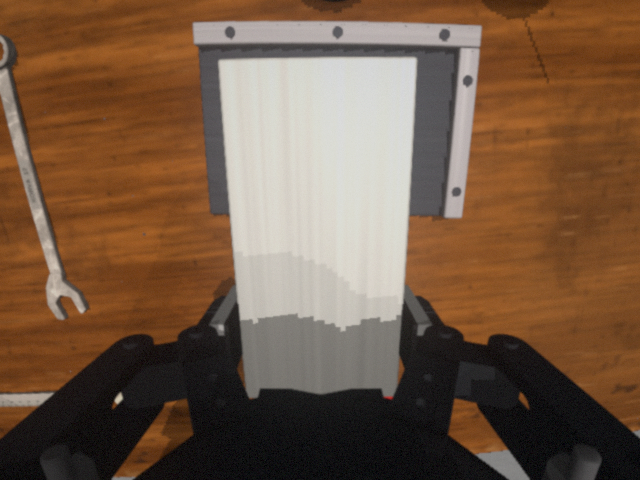

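The wrist view shows the plate squarely beneath the blank: long fence at the top (rows 24–46), short fence at right (columns 455–475), near -x edge at row 216. I'll refine the plate pose from it.

```bash
python3 - <<'E'
from h import *
import pickle
c,d=pickle.load(open("pics/w10.pkl","rb"))
from scipy.optimize import least_squares
X=[((193,24),(65,95,20)),((481,26),(65,-95,20)),((195,44),(51,95,20)),((479,47),(51,-95,20)),((463,217),(-65,-95,20)),((444,217),(-65,-81,20)),((211,216),(-65,95,12))]
pix=np.array([a for a,_ in X],float); pl=np.array([b for _,b in X])/1000
def f(p):
    a=p[2]; R=np.array([[np.cos(a),-np.sin(a),0],[np.sin(a),np.cos(a),0],[0,0,1]])
    return np.concatenate([proj(c,R@q+[p[0],p[1],0])-z for q,z in zip(pl,pix)])
r=least_squares(f,[.594,-.233,-.1]); print(r.x[:2],np.degrees(r.x[2]),r.fun.round(1))
# blank held: top corners at z=TCP+.0066+.005
z=.1331+.0116
print([onz(c,p,z)[:2].round(4).tolist() for p in ((219,59),(416,58),(398,395),(250,395))])
m=np.zeros(d.shape,bool); m[80:300,260:380]=1; P=cloud(c,d,m); A=np.c_[P[:,:2],np.ones(len(P))]; print("plane",np.linalg.lstsq(A,P[:,2],rcond=None)[0], np.median(P[:,2]))
E
```

```text
[ 0.59586162 -0.23380123] -5.841777195463537 [-1.3 -1.2  1.6 -1.6 -1.8  1.8  1.6  0.3  0.1  1.1  0.6  1.  -0.6 -0.5]
[[0.6137, -0.1922], [0.6077, -0.2542], [0.4802, -0.2438], [0.4865, -0.1818]]
plane [0.00054105 0.0008397  0.14451882] 0.1446392872724661
```

Call:
step_arm --steps '[0.6,0,0,0.1,0,0,0,0.6,0,0,0.23,0,0,0,0.6,0,0,0.33,0,0,0,0.6,0,0,0.375,0,0,0,0.6,0,0,0.375,0,0,0,0.6,0,0,0.375,0,0,0]'

```text
time_s: 14.55
position: [0.5143, -0.2162, 0.0214]
tool_rot: [[0.995, -0.104, 0.001], [-0.104, -0.995, -0.0], [0.001, 0.0, -1.0]]
ft_force: [0.7, 0.1, -2.1]
grip_width: 0.0625
```

Call:
step_arm --steps '[0.6,0,0,0.015,0,0,0,0.6,0,0,0.025,0,0,0,0.6,0,0,0.03,0,0,0,0.6,0,0,0.03,0,0,0]'

```text
time_s: 14.95
position: [0.5139, -0.2161, 0.012]
tool_rot: [[0.994, -0.105, 0.0], [-0.105, -0.994, -0.0], [0.0, 0.0, -1.0]]
ft_force: [-0.1, 0.4, -1.4]
grip_width: 0.0629
```

```bash
python3 - <<'E'
from h import *
im,d=imaging.get_image("side"); cv2.imwrite("pics/s11.png",cv2.resize(im[250:400,330:510],None,fx=4.4,fy=4,interpolation=2))
E
```

```text
(no output)
```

View pics/s11.png

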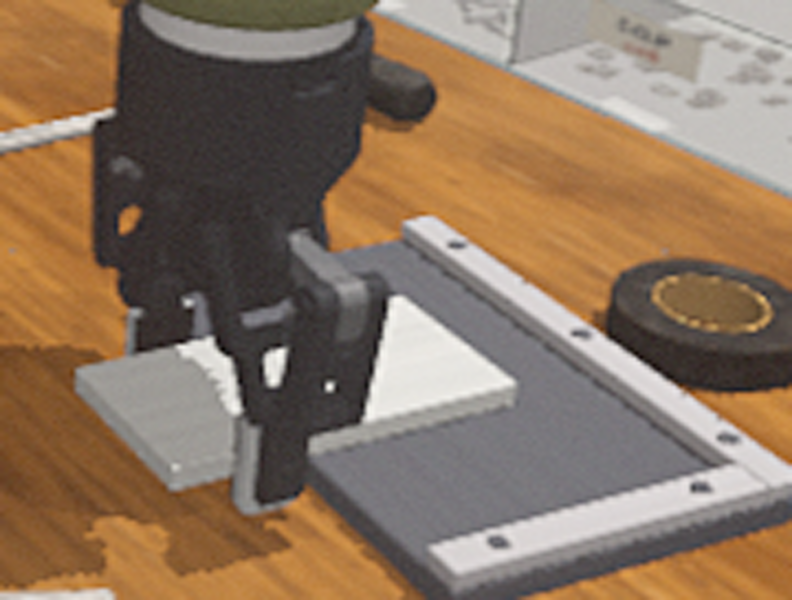

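The gripped end hangs off the -x edge, and the fingers are just beyond the edge (crop (270,500)). I'll lower the last 2 mm.

Call:
step_arm --steps '[0.6,0,0,0.003,0,0,0,0.6,0,0,0.005,0,0,0,0.6,0,0,0.005,0,0,0]'

```text
time_s: 15.3
position: [0.5141, -0.2162, 0.0114]
tool_rot: [[0.994, -0.105, 0.001], [-0.105, -0.994, -0.001], [0.001, 0.0, -1.0]]
ft_force: [-3.4, 0.2, 7.2]
grip_width: 0.063
```

```bash
python3 - <<'E'
from h import *
c=imaging.get_calibration("side"); t=np.array([.5139,-.2161]);x=np.array([.994,-.105]);y=np.array([-.105,-.994])
for z in (0,.002,.004,.006,.008):
  print(z,[((proj(c,np.r_[t+x*a+y*b,z])-[330,250])*[4.4,4]).round(0).tolist() for a in (-.011,.011) for b in (.0315,.046)])
E
```

```text
0 [[232.0, 507.0], [257.0, 532.0], [292.0, 491.0], [318.0, 516.0]]
0.002 [[233.0, 502.0], [258.0, 527.0], [293.0, 487.0], [319.0, 512.0]]
0.004 [[233.0, 497.0], [258.0, 522.0], [294.0, 482.0], [319.0, 507.0]]
0.006 [[234.0, 492.0], [259.0, 518.0], [294.0, 477.0], [320.0, 502.0]]
0.008 [[234.0, 487.0], [259.0, 513.0], [295.0, 472.0], [320.0, 497.0]]
```

Call:
step_arm --steps '[0.6,0,0,-0.002,0,0,0,1,0,0,-0.003,0,0,0,1,0,0,-0.003,0,0,0,1,0,0,-0.003,0,0,0,1,0,0,-0.02,0,0,0,1,0,0,-0.041,0,0,0,1,0,0,-0.041,0,0,0,1,0,0,-0.041,0,0,0]'

```text
time_s: 16.1
position: [0.514, -0.2162, 0.023]
tool_rot: [[0.994, -0.105, 0.001], [-0.105, -0.994, -0.0], [0.001, 0.0, -1.0]]
ft_force: [-0.8, 0.2, -0.3]
grip_width: 0.0855
```

```bash
python3 - <<'E'
from h import *
print(env.observe()["position"])
im,d=imaging.get_image("side"); cv2.imwrite("pics/s12.png",cv2.resize(im[250:400,330:510],None,fx=4.4,fy=4,interpolation=2))
im,d=imaging.get_image("wrist"); cv2.imwrite("pics/w12.png",im)
E
```

```text
[ 0.51403776 -0.21617803  0.02304614]
```

View pics/s12.png

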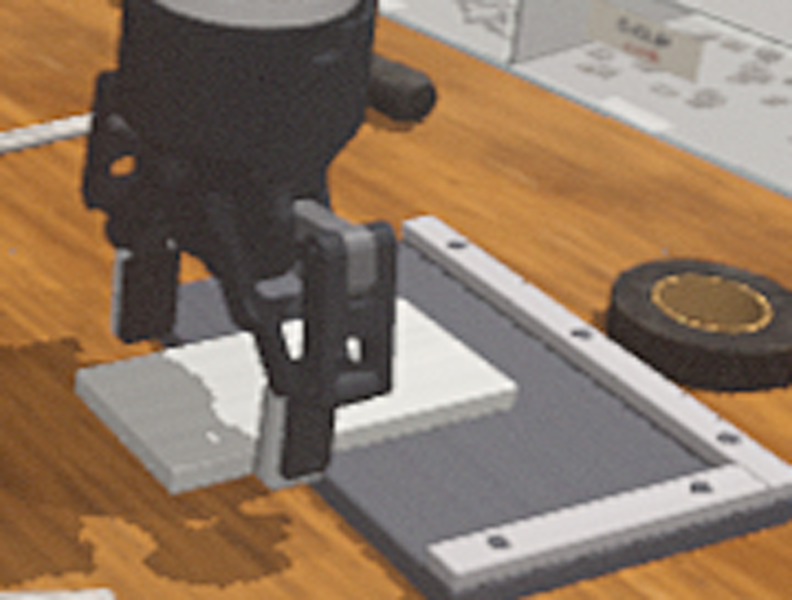

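View pics/w12.png

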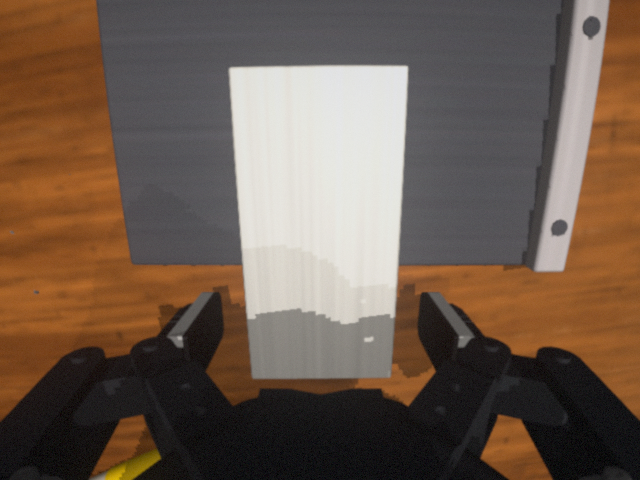

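The blank lies flat with its end overhanging, centred between the open pads. Closing higher on it.

Call:
step_arm --steps '[0.6,0,0,0,0,0,0,0.6,0,0,0,0,0,0,0.6,0,0,0,0,0,0,0.6,0,0,0,0,0,0,0.6,0,0,0,0,0,0]' --grip_force 60

```text
time_s: 16.7
position: [0.5139, -0.2161, 0.023]
tool_rot: [[0.994, -0.105, 0.0], [-0.105, -0.994, 0.0], [0.0, -0.0, -1.0]]
ft_force: [-1.6, 0.6, 5.5]
grip_width: 0.0626
```

```bash
python3 - <<'E'
from h import *
print(env.observe()["position"])
im,d=imaging.get_image("side"); cv2.imwrite("pics/s13.png",cv2.resize(im[300:400,350:450],None,fx=6,fy=6,interpolation=2))
E
```

```text
[ 0.51390553 -0.21605671  0.02297263]
```

View pics/s13.png

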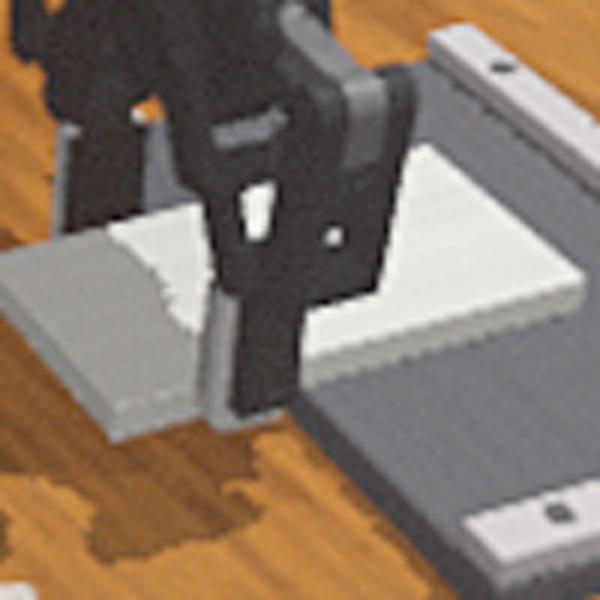

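The tips look about 2 mm below the blank's underside (crop (210,425)), so I'll regrip 3 mm higher.

Call:
step_arm --steps '[0.9,0,0,0,0,0,0,0.9,0,0,0,0,0,0,0.9,0,0,-0.01,0,0,0,0.9,0,0,-0.01,0,0,0,0.6,0,0,-0.01,0,0,0,0.6,0,0,-0.01,0,0,0,0.6,0,0,-0.01,0,0,0,0.6,0,0,-0.01,0,0,0]'

```text
time_s: 17.55
position: [0.514, -0.2161, 0.0262]
tool_rot: [[0.994, -0.105, 0.0], [-0.105, -0.994, -0.0], [0.0, 0.0, -1.0]]
ft_force: [-1.7, 1.1, 4.5]
grip_width: 0.0621
```

```bash
python3 - <<'E'
from h import *
print(env.observe()["position"])
im,d=imaging.get_image("side"); cv2.imwrite("pics/s14.png",cv2.resize(im[300:400,350:450],None,fx=6,fy=6,interpolation=2))
E
```

```text
[ 0.51400858 -0.21612139  0.02624406]
```

View pics/s14.png

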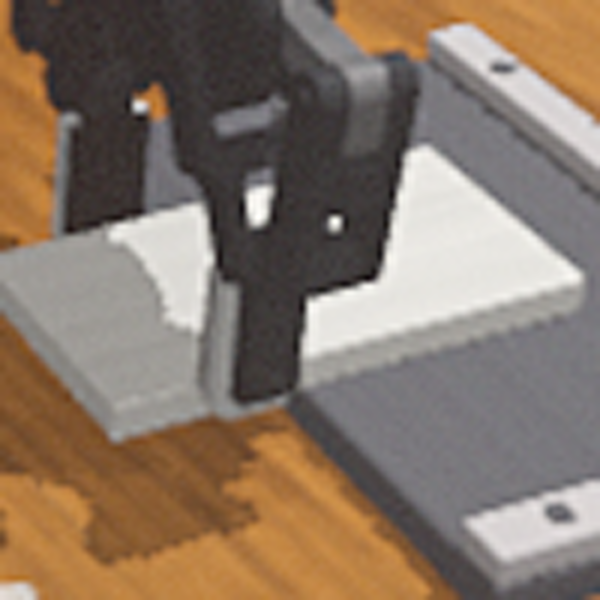

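The tips are now level with the blank's underside. I'll lift and turn back to lie along the long fence.

Call:
step_arm --steps '[0.6,0,0,-0.06,0,0,0,0.6,0,0,-0.15,0,0,0,0.6,0.06,0.04,-0.22,0,0,-0.19,0.6,0.13,0.09,-0.22,0,0,-0.38,0.6,0.249,0.168,-0.22,0,0,-0.57,0.6,0.249,0.168,-0.22,0,0,-0.76,0.6,0.249,0.168,-0.22,0,0,-0.95,0.6,0.249,0.168,-0.22,0,0,-1,0.6,0.249,0.168,-0.22,0,0,-1,0.6,0.249,0.168,-0.22,0,0,-1]'

```text
time_s: 18.6
position: [0.5827, -0.274, 0.0914]
tool_rot: [[0.778, 0.628, -0.001], [0.628, -0.778, 0.0], [-0.0, -0.001, -1.0]]
ft_force: [-0.3, -0.4, -2.3]
grip_width: 0.0619
```

Call:
step_arm --steps '[0.6,0,0,0,0,0,-0.19,0.6,0,0,0,0,0,-0.38,0.6,0,0,0,0,0,-0.57,0.6,0,0,0,0,0,-0.76,0.6,0,0,0,0,0,-0.95,0.6,0,0,0,0,0,-1,0.6,0,0,0,0,0,-1,0.6,0,0,0,0,0,-1]'

```text
time_s: 19.4
position: [0.5829, -0.274, 0.0917]
tool_rot: [[0.107, 0.994, -0.0], [0.994, -0.107, 0.0], [0.0, -0.0, -1.0]]
ft_force: [0.9, -0.4, -1.0]
grip_width: 0.0618
```

```bash
python3 - <<'E'
from h import *
import pickle
s=env.observe(); print(s["position"],s["tool_rot"].round(4),s["ft_force"])
im,d=imaging.get_image("side"); cv2.imwrite("pics/s15.png",im)
c=imaging.get_calibration("wrist");im,d=imaging.get_image("wrist"); cv2.imwrite("pics/w15.png",im); pickle.dump((c,d),open("pics/w15.pkl","wb"))
E
```

```text
[ 0.58286313 -0.27404439  0.09167705] [[ 1.073e-01  9.942e-01 -1.000e-04]
 [ 9.942e-01 -1.073e-01  1.000e-04]
 [ 1.000e-04 -1.000e-04 -1.000e+00]] [ 0.9375976  -0.3847729  -1.03469329]
```

View pics/s15.png

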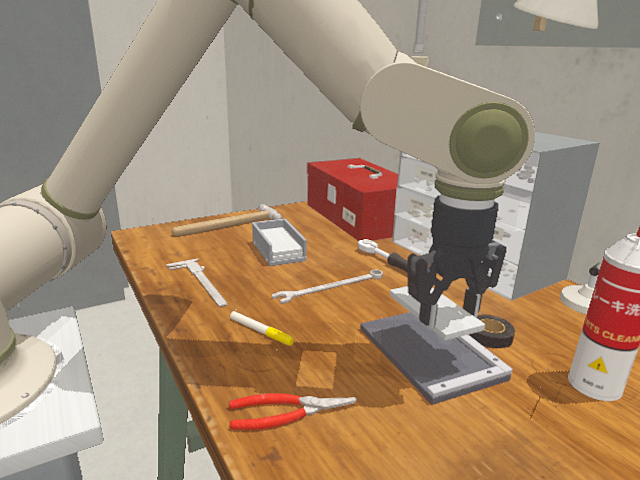

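View pics/w15.png

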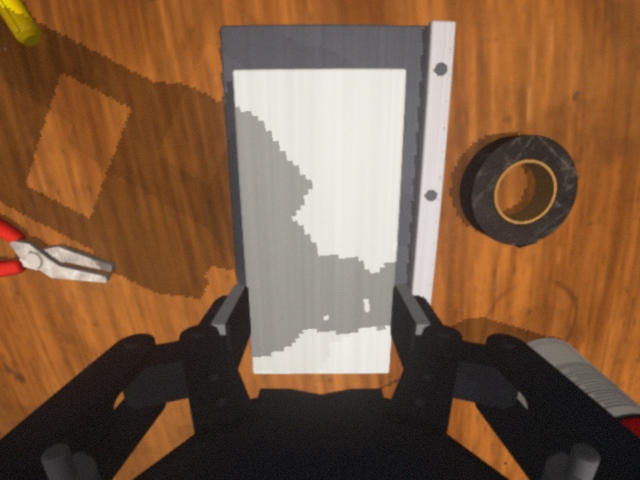

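```bash
python3 - <<'E'
from h import *
import pickle
c,d=pickle.load(open("pics/w15.pkl","rb")); a=np.radians(-5.85); ex=np.array([np.cos(a),np.sin(a)]);ey=np.array([-np.sin(a),np.cos(a)]);O=np.array([.595,-.234])
def pc(p,z): w=onz(c,p,z)[:2]-O; return (w@ex).round(4),(w@ey).round(4)
for p in ((234,70),(406,69),(389,374),(253,374)): print(pc(p,.0875))
print("fence",pc((432,21),.02),"want 51,95",pc((455,21),.02),pc((416,290),.02),"plate",pc((221,26),.012),"want -65,95")
m=np.zeros(d.shape,bool); m[90:280,260:380]=1; P=cloud(c,d,m); print(np.median(P[:,2]),P[:,2].min(),P[:,2].max())
E
```

```text
(np.float64(-0.0379), np.float64(0.0564))
(np.float64(0.0244), np.float64(0.0564))
(np.float64(0.0247), np.float64(-0.0731))
(np.float64(-0.0388), np.float64(-0.0727))
fence (np.float64(0.0536), np.float64(0.0947)) want 51,95 (np.float64(0.0661), np.float64(0.095)) (np.float64(0.055), np.float64(-0.0615)) plate (np.float64(-0.0619), np.float64(0.0952)) want -65,95
0.08709722535267855 0.08454263541708168 0.08951287297264363
```

Call:
step_arm --steps '[0.6,0,0,0.07,0,0,0,0.6,0,0,0.14,0,0,0,0.6,0,0,0.19,0,0,0,0.6,0,0,0.205,0,0,0,0.6,0,0,0.205,0,0,0,0.6,0,0,0.205,0,0,0]'

```text
time_s: 20.1
position: [0.5833, -0.2744, 0.0311]
tool_rot: [[0.106, 0.994, 0.001], [0.994, -0.106, -0.001], [-0.001, 0.001, -1.0]]
ft_force: [0.9, 1.1, -2.0]
grip_width: 0.0618
```

Call:
step_arm --steps '[0.6,0,0,0.003,0,0,0,0.6,0,0,0.006,0,0,0,0.6,0,0,0.006,0,0,0]'

```text
time_s: 20.4
position: [0.583, -0.2741, 0.0287]
tool_rot: [[0.105, 0.994, 0.0], [0.994, -0.105, -0.0], [-0.0, 0.0, -1.0]]
ft_force: [1.0, 0.7, -2.5]
grip_width: 0.0616
```

Call:
step_arm --steps '[0.6,0,0,0.003,0,0,0,0.6,0,0,0.005,0,0,0,0.6,0,0,0.005,0,0,0]'

```text
time_s: 20.7
position: [0.5829, -0.2741, 0.0269]
tool_rot: [[0.105, 0.994, 0.0], [0.994, -0.105, 0.0], [0.0, -0.0, -1.0]]
ft_force: [0.3, 0.1, -2.3]
grip_width: 0.062
```

Call:
step_arm --steps '[0.6,0,0,0.002,0,0,0,0.6,0,0,0.002,0,0,0]'

```text
time_s: 20.9
position: [0.583, -0.2741, 0.0265]
tool_rot: [[0.105, 0.994, 0.0], [0.994, -0.105, -0.0], [-0.0, 0.0, -1.0]]
ft_force: [-0.6, 0.2, 0.2]
grip_width: 0.0621
```

Call:
step_arm --steps '[0.6,0,0,0.001,0,0,0,0.85,0,0,0.001,0,0,0,0.85,0,0,0.001,0,0,0,0.85,0,0,0.001,0,0,0,0.85,0,0,0,0,0,0,0.85,0,0,-0.05,0,0,0,0.85,0,0,-0.15,0,0,0,0.85,0,0,-0.25,0,0,0,0.85,0,0,-0.25,0,0,0]'

```text
time_s: 21.8
position: [0.5844, -0.2751, 0.1057]
tool_rot: [[0.105, 0.994, 0.006], [0.994, -0.105, -0.005], [-0.004, 0.007, -1.0]]
ft_force: [0.3, 0.2, 0.4]
grip_width: 0.0723
```

```bash
python3 - <<'E'
from h import *
import pickle
s=env.observe(); print(s["position"],s["ft_force"])
im,d=imaging.get_image("side"); cv2.imwrite("pics/s16.png",cv2.resize(im[250:410,330:530],None,fx=4,fy=3.7,interpolation=2))
c=imaging.get_calibration("wrist");im,d=imaging.get_image("wrist"); cv2.imwrite("pics/w16.png",im); pickle.dump((c,d),open("pics/w16.pkl","wb"))
E
```

```text
[ 0.58444831 -0.27510309  0.10566515] [0.27674164 0.21704612 0.43725203]
```

View pics/s16.png

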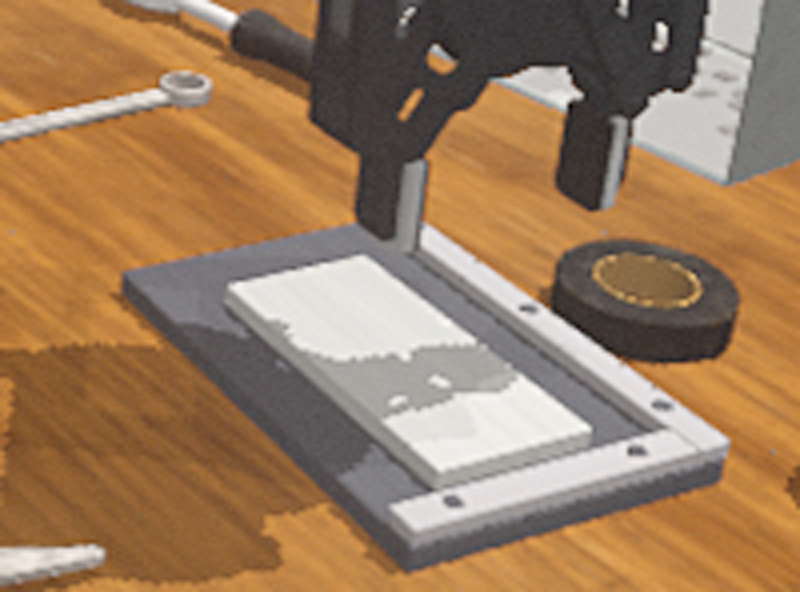

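View pics/w16.png

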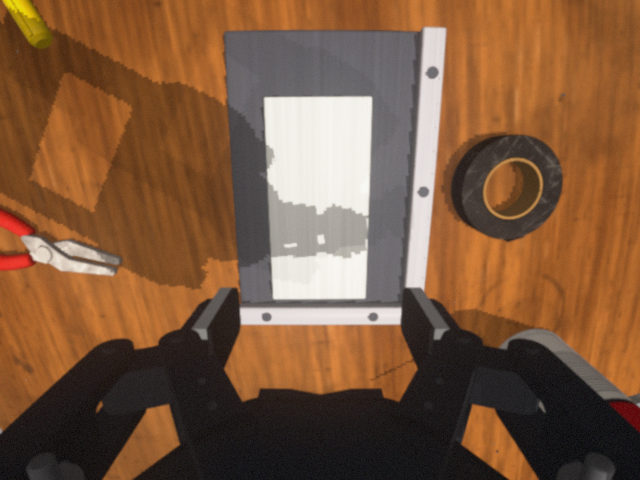

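The blank lies flat, long side along the long fence: wrist columns 265–372, rows 97–300, with the fences at column 415 and row 307. I'll measure the gaps.

```bash
cat > fit.py <<'E'
from h import *
def pose(c,X,g):
    from scipy.optimize import least_squares
    pix=np.array([a for a,_ in X],float); pl=np.array([b for _,b in X])/1000
    def f(p):
        a=p[2]; R=np.array([[np.cos(a),-np.sin(a),0],[np.sin(a),np.cos(a),0],[0,0,1]])
        return np.concatenate([proj(c,R@q+[p[0],p[1],0])-z for q,z in zip(pl,pix)])
    r=least_squares(f,g); return r.x,r.fun
E
python3 - <<'E'
from fit import *
import pickle
c,d=pickle.load(open("pics/w16.pkl","rb")); im=cv2.imread("pics/w16.png")
x,f=pose(c,[((446,28),(65,95,20)),((423,28),(51,95,20)),((225,32),(-65,95,12)),((240,325),(-65,-95,20)),((240,308),(-65,-81,20)),((402,307),(51,-81,20))],[.595,-.234,-.1]); print(x[:2],np.degrees(x[2]),f.round(1))
a=x[2]; ex=np.array([np.cos(a),np.sin(a)]);ey=np.array([-np.sin(a),np.cos(a)])
for p in ((264,97),(372,97),(367,300),(272,300)):
    w=onz(c,p,.022)[:2]; print(w.round(4),(w-x[:2])@ex,(w-x[:2])@ey)
cv2.imwrite("pics/w16c.png",cv2.resize(im[20:335,215:455],None,fx=2.4,fy=1.9))
E
```

```text
[ 0.59665822 -0.23427401] -6.114367527946888 [ 1.5 -0.1  0.4 -0.8 -1.8 -0.7 -0.3  1.2 -1.7  0.5  1.8  1.3]
[ 0.5624 -0.1738] -0.04052832016580004 0.05646574932595251
[ 0.6251 -0.1805] 0.022552152397104706 0.0565066492997559
[ 0.6132 -0.3099] 0.02449908741222198 -0.07340976482634211
[ 0.5483 -0.3029] -0.04072962205613871 -0.0733316808900204
```

View pics/w16c.png

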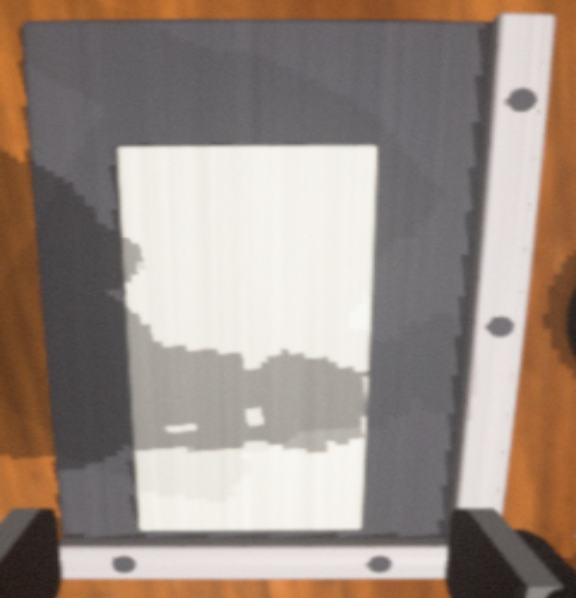

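Gaps to close: about 27 mm to the long fence and about 8 mm to the short one. I'll turn the open gripper 90° so both fingertips push the long side square.

Call:
step_arm --steps '[1,0.04,-0.06,0,0,0,0.19,1,0.08,-0.12,0,0,0,0.38,1,0.111,-0.184,0,0,0,0.57,1,0.111,-0.184,0,0,0,0.76,1,0.111,-0.184,0,0,0,0.95,1,0.111,-0.184,0,0,0,1,1,0.111,-0.184,0,0,0,1]'

```text
time_s: 22.6
position: [0.531, -0.2348, 0.1]
tool_rot: [[0.778, 0.629, -0.002], [0.629, -0.778, 0.001], [-0.001, -0.002, -1.0]]
ft_force: [-0.4, -0.1, 0.9]
grip_width: 0.0856
```

Call:
step_arm --steps '[1,0,0,0,0,0,0.19,1,0,0,0,0,0,0.38,1,0,0,0,0,0,0.57,1,0,0,0,0,0,0.76,1,0,0,0,0,0,0.95,1,0,0,0,0,0,1,1,0,0,0,0,0,1,1,0,0,0,0,0,1]'

```text
time_s: 23.4
position: [0.5313, -0.235, 0.1008]
tool_rot: [[0.995, -0.103, -0.001], [-0.103, -0.995, 0.001], [-0.001, -0.001, -1.0]]
ft_force: [-0.5, 0.3, 0.1]
grip_width: 0.0856
```

Call:
step_arm --steps '[1,0,0,0.08,0,0,0,1,0,0,0.16,0,0,0,1,0,0,0.23,0,0,0,1,0,0,0.26,0,0,0,1,0,0,0.262,0,0,0,1,0,0,0.262,0,0,0]'

```text
time_s: 24.0
position: [0.5319, -0.2354, 0.0233]
tool_rot: [[0.994, -0.105, 0.001], [-0.105, -0.994, -0.001], [0.001, 0.0, -1.0]]
ft_force: [-0.4, 0.4, -0.2]
grip_width: 0.0853
```

```bash
python3 - <<'E'
from h import *
s=env.observe(); print(s["position"],s["ft_force"])
im,d=imaging.get_image("side"); cv2.imwrite("pics/s17.png",cv2.resize(im[250:410,330:530],None,fx=4,fy=3.7,interpolation=2))
E
```

```text
[ 0.53185142 -0.23540606  0.02333366] [-0.36011531  0.41237226 -0.16246629]
```

View pics/s17.png

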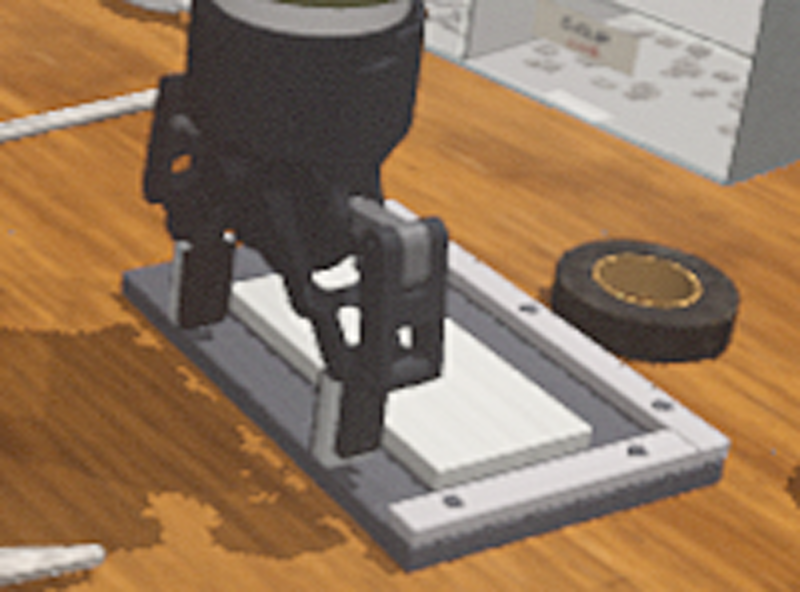

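The tips stand just above the plate, beside the blank's long side. Lower 3 mm, then push along tool +x.

Call:
step_arm --steps '[1,0,0,0.005,0,0,0,1,0,0,0.01,0,0,0,1,0,0,0.01,0,0,0]'

```text
time_s: 24.35
position: [0.5315, -0.2352, 0.0199]
tool_rot: [[0.994, -0.105, 0.0], [-0.105, -0.994, -0.0], [0.0, 0.0, -1.0]]
ft_force: [0.2, -0.2, 0.1]
grip_width: 0.0851
```

Call:
step_arm --steps '[1,0.02,0,0,0,0,0,1,0.035,0,0,0,0,0,1,0.05,0,0,0,0,0,1,0.06,0,0,0,0,0,1,0.07,0,0,0,0,0,1,0.08,0,0,0,0,0,1,0.09,0,0,0,0,0,1,0.1,0,0,0,0,0,1,0.1,0,0,0,0,0]'

```text
time_s: 25.25
position: [0.5618, -0.2384, 0.0197]
tool_rot: [[0.994, -0.105, 0.001], [-0.105, -0.994, -0.0], [0.001, 0.0, -1.0]]
ft_force: [-0.1, 0.6, -0.0]
grip_width: 0.0852
```

Call:
step_arm --steps '[1,0.008,0,0,0,0,0,1,0.014,0,0,0,0,0,1,0.02,0,0,0,0,0,1,0.023,0,0,0,0,0,1,0.023,0,0,0,0,0]'

```text
time_s: 25.75
position: [0.5684, -0.2391, 0.0197]
tool_rot: [[0.994, -0.105, 0.0], [-0.105, -0.994, -0.0], [0.0, 0.0, -1.0]]
ft_force: [0.6, 0.8, -0.0]
grip_width: 0.0853
```

```bash
python3 - <<'E'
from h import *
s=env.observe(); print(s["position"],s["ft_force"])
im,d=imaging.get_image("side"); cv2.imwrite("pics/s18.png",cv2.resize(im[250:410,330:530],None,fx=4,fy=3.7,interpolation=2))
im,d=imaging.get_image("wrist"); cv2.imwrite("pics/w18.png",im)
E
```

```text
[ 0.56840367 -0.23907318  0.01974956] [ 0.58070822  0.81351758 -0.0205259 ]
```

View pics/s18.png

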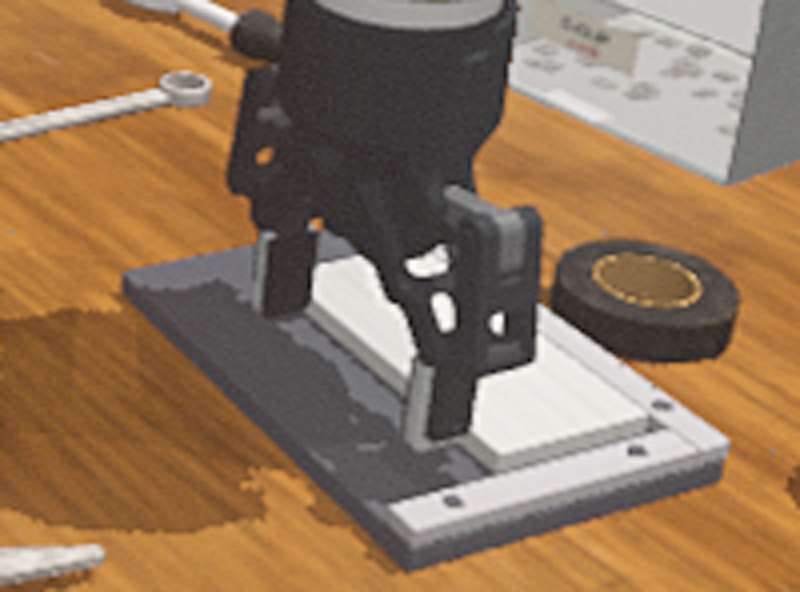

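View pics/w18.png

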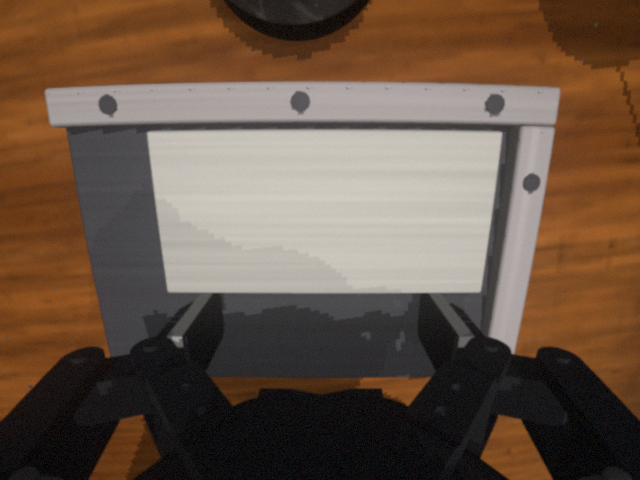

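A gap of about 2 mm to the long fence remains (wrist rows 125–129), and the blank is parallel to it. Pushing gently on.

Call:
step_arm --steps '[1,0.003,0,0,0,0,0,1,0.006,0,0,0,0,0,1,0.006,0,0,0,0,0]'

```text
time_s: 26.15
position: [0.5701, -0.2393, 0.0197]
tool_rot: [[0.994, -0.105, 0.0], [-0.105, -0.994, -0.0], [0.0, 0.0, -1.0]]
ft_force: [-0.8, -0.1, 0.7]
grip_width: 0.0856
```

Call:
step_arm --steps '[1,0.002,0,0,0,0,0,1,0.003,0,0,0,0,0,1,0.003,0,0,0,0,0]'

```text
time_s: 26.45
position: [0.5708, -0.2393, 0.0197]
tool_rot: [[0.994, -0.105, -0.0], [-0.105, -0.994, 0.0], [-0.0, -0.0, -1.0]]
ft_force: [-1.6, 0.3, 0.2]
grip_width: 0.0857
```

Call:
step_arm --steps '[1,0.002,0,0,0,0,0,1,0.004,0,0,0,0,0,1,0.004,0,0,0,0,0]'

```text
time_s: 26.75
position: [0.5709, -0.2393, 0.0196]
tool_rot: [[0.994, -0.105, -0.003], [-0.105, -0.994, 0.001], [-0.003, -0.001, -1.0]]
ft_force: [-7.4, 0.9, 4.2]
grip_width: 0.0854
```

Call:
step_arm --steps '[1,0.002,0,0,0,0,0,1,0.002,0,0,0,0,0]'

```text
time_s: 26.95
position: [0.571, -0.2392, 0.0196]
tool_rot: [[0.994, -0.105, -0.004], [-0.105, -0.994, 0.001], [-0.004, -0.001, -1.0]]
ft_force: [-10.0, -0.1, 5.7]
grip_width: 0.0854
```

It's in contact with the long fence at 10 N. Back off, rise, shut, and go round to the +y end.

Call:
step_arm --steps '[1,-0.02,0,0,0,0,0,1,-0.035,0,0,0,0,0,1,-0.035,0,-0.12,0,0,0,0,-0.035,0,-0.24,0,0,0,0,0.05,-0.15,-0.24,0,0,0,0,0.144,-0.31,-0.24,0,0,0,0,0.144,-0.31,-0.24,0,0,0,0,0.144,-0.31,-0.24,0,0,0,0,0.144,-0.31,-0.24,0,0,0]'

```text
time_s: 27.85
position: [0.625, -0.1523, 0.0915]
tool_rot: [[0.994, -0.106, -0.0], [-0.106, -0.994, -0.0], [-0.0, 0.0, -1.0]]
ft_force: [0.2, -0.4, -1.3]
grip_width: 0.0005
```

```bash
python3 - <<'E'
from h import *
s=env.observe(); print(s["position"],s["ft_force"],s["grip_width"])
im,d=imaging.get_image("side"); cv2.imwrite("pics/s19.png",cv2.resize(im[250:410,330:530],None,fx=4,fy=3.7,interpolation=2))
im,d=imaging.get_image("wrist"); cv2.imwrite("pics/w19.png",im)
E
```

```text
[ 0.62497956 -0.15229257  0.09154818] [ 0.22302712 -0.41007422 -1.31896968] 0.0005305310003627026
```

View pics/s19.png

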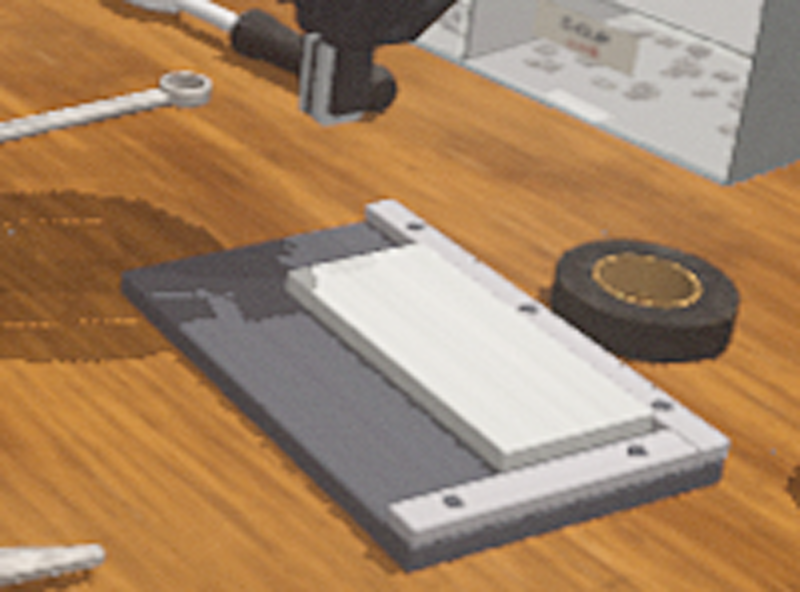

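View pics/w19.png

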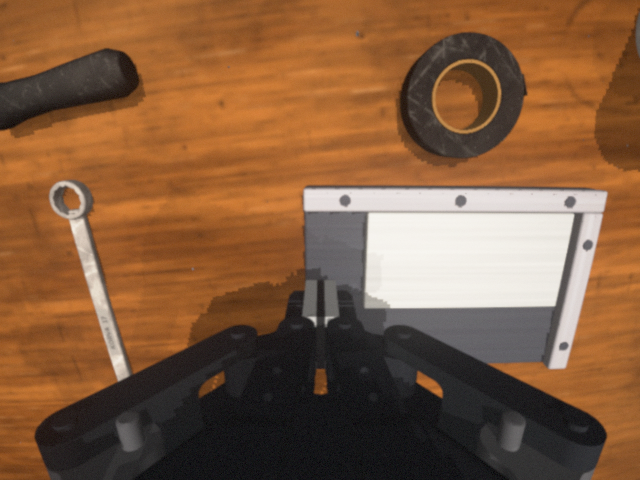

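The blank is tight to the long fence, with about 8 mm left to the short one. The shut fingers are beyond its +y end; lower and push.

Call:
step_arm --steps '[0,0,0,0.08,0,0,0,0,0,0,0.15,0,0,0,0,0,0,0.185,0,0,0,0,0,0,0.195,0,0,0,0,0,0,0.195,0,0,0,0,0,0,0.195,0,0,0]'

```text
time_s: 28.55
position: [0.6258, -0.152, 0.0342]
tool_rot: [[0.994, -0.106, 0.001], [-0.106, -0.994, -0.001], [0.002, 0.001, -1.0]]
ft_force: [-0.1, 1.0, 0.9]
grip_width: -0.0001
```

Call:
step_arm --steps '[0,0,0.015,0,0,0,0,0,0,0.03,0,0,0,0,0,0,0.04,0,0,0,0,0,0,0.045,0,0,0,0,0,0,0.05,0,0,0,0,0,0,0.05,0,0,0,0]'

```text
time_s: 29.15
position: [0.6238, -0.1667, 0.0332]
tool_rot: [[0.994, -0.105, -0.0], [-0.105, -0.994, -0.0], [-0.0, 0.0, -1.0]]
ft_force: [0.1, 0.0, 0.3]
grip_width: -0.0002
```

```bash
python3 - <<'E'
from h import *
s=env.observe(); print(s["position"],s["ft_force"],s["grip_width"])
im,d=imaging.get_image("side"); cv2.imwrite("pics/s20.png",cv2.resize(im[250:410,330:530],None,fx=4,fy=3.7,interpolation=2))
im,d=imaging.get_image("wrist"); cv2.imwrite("pics/w20.png",im)
E
```

```text
[ 0.62383263 -0.16668971  0.03322323] [0.05890602 0.01762908 0.30480725] -0.00018851662550266516
```

View pics/s20.png

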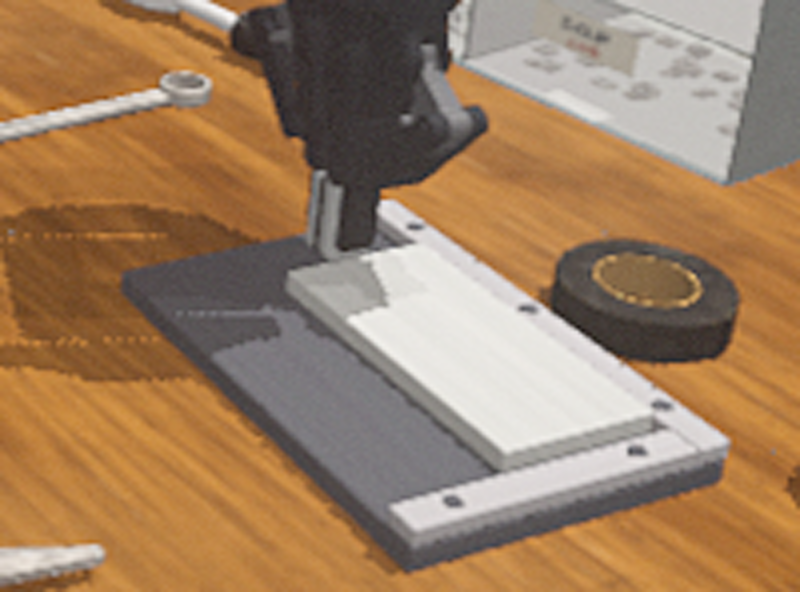

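View pics/w20.png

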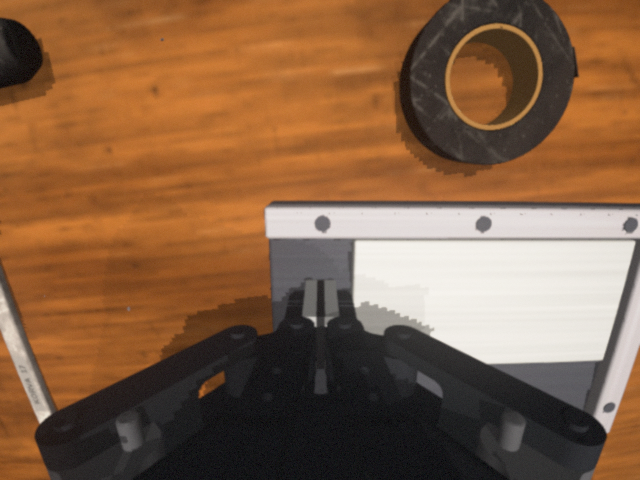

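The fingers are a few mm short of the end face. Pushing on slowly.

Call:
step_arm --steps '[0,0,0.006,0,0,0,0,0,0,0.012,0,0,0,0,0,0,0.018,0,0,0,0,0,0,0.024,0,0,0,0,0,0,0.027,0,0,0,0,0,0,0.027,0,0,0,0]'

```text
time_s: 29.85
position: [0.623, -0.1747, 0.0332]
tool_rot: [[0.994, -0.105, -0.0], [-0.105, -0.994, 0.0], [-0.0, -0.0, -1.0]]
ft_force: [-0.9, 0.5, 0.0]
grip_width: 0.0001
```

```bash
python3 - <<'E'
from h import *
s=env.observe(); print(s["position"],s["ft_force"],s["grip_width"])
im,d=imaging.get_image("side"); cv2.imwrite("pics/s21.png",cv2.resize(im[250:410,330:530],None,fx=4,fy=3.7,interpolation=2))
E
```

```text
[ 0.62297756 -0.17469783  0.0331983 ] [-0.86130235  0.48118662  0.02651287] 0.0001146295799383688
```

View pics/s21.png

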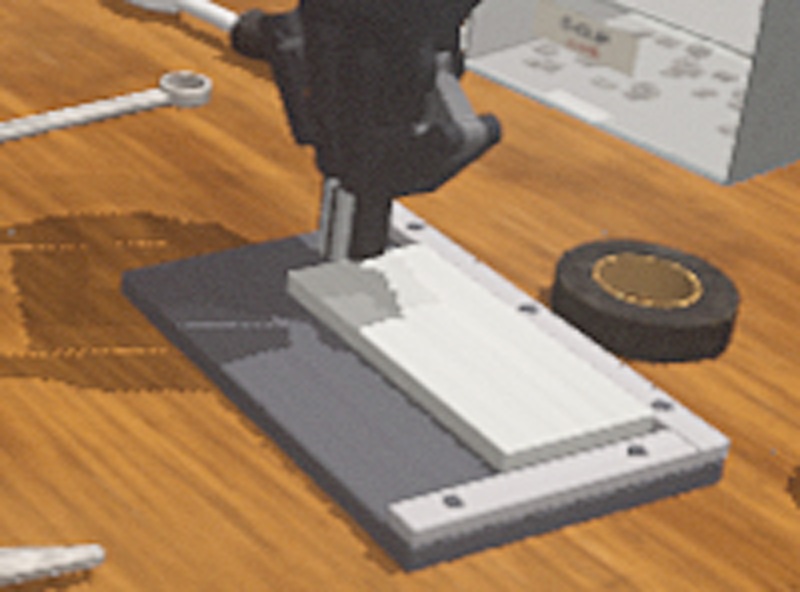

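Call:
step_arm --steps '[0,0,0.005,0,0,0,0,0,0,0.01,0,0,0,0,0,0,0.015,0,0,0,0,0,0,0.018,0,0,0,0,0,0,0.018,0,0,0,0]'

```text
time_s: 30.4
position: [0.6224, -0.1801, 0.0332]
tool_rot: [[0.994, -0.105, 0.0], [-0.105, -0.994, -0.0], [0.0, 0.0, -1.0]]
ft_force: [-0.2, 0.3, 0.8]
grip_width: 0.0
```

Call:
step_arm --steps '[0,0,0.003,0,0,0,0,0,0,0.005,0,0,0,0,0,0,0.005,0,0,0,0]'

```text
time_s: 30.7
position: [0.6223, -0.1815, 0.0332]
tool_rot: [[0.994, -0.105, 0.0], [-0.105, -0.994, -0.0], [0.0, 0.0, -1.0]]
ft_force: [0.3, -0.9, 0.3]
grip_width: -0.0005
```

```bash
python3 - <<'E'
from h import *
s=env.observe(); print(s["position"],s["ft_force"],s["grip_width"])
im,d=imaging.get_image("side"); cv2.imwrite("pics/s22.png",cv2.resize(im[250:410,330:530],None,fx=4,fy=3.7,interpolation=2))
E
```

```text
[ 0.62229453 -0.18148384  0.03322883] [ 0.27105567 -0.86374086  0.32297397] -0.00045857211267447123
```

View pics/s22.png

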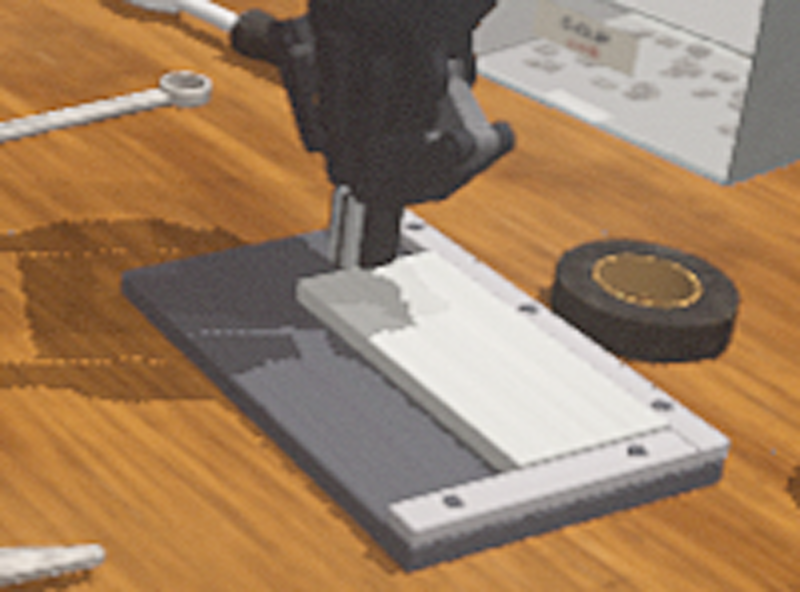

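The blank's -y end has closed most of the gap to the short fence. A little further, until the force rises.

Call:
step_arm --steps '[0,0,0.003,0,0,0,0,0,0,0.003,0,0,0,0]'

```text
time_s: 30.95
position: [0.6222, -0.1817, 0.0332]
tool_rot: [[0.994, -0.105, 0.0], [-0.105, -0.994, 0.001], [-0.0, -0.001, -1.0]]
ft_force: [0.8, 4.8, 0.7]
grip_width: 0.0
```

Call:
step_arm --steps '[0,0,0.003,0,0,0,0,0,0,0.003,0,0,0,0]'

```text
time_s: 31.15
position: [0.6222, -0.1819, 0.0332]
tool_rot: [[0.994, -0.105, 0.0], [-0.105, -0.994, 0.002], [-0.0, -0.002, -1.0]]
ft_force: [2.1, 8.1, 0.7]
grip_width: 0.0003
```

Call:
step_arm --steps '[0,0,0.002,0,0,0,0,0,0,0.002,0,0,0,0,0,0,-0.02,0,0,0,0,0,0,-0.05,0,0,0,0,0,0,-0.05,-0.15,0,0,0,0,0,-0.05,-0.25,0,0,0,1,-0.15,0.1,-0.25,0,0,0,1,-0.17,0.19,-0.25,0,0,0,1,-0.17,0.19,-0.25,0,0,0,1,-0.17,0.19,-0.25,0,0,0]'

```text
time_s: 32.15
position: [0.5651, -0.235, 0.1084]
tool_rot: [[0.994, -0.107, 0.0], [-0.107, -0.994, -0.0], [0.0, 0.0, -1.0]]
ft_force: [0.2, 1.1, -0.0]
grip_width: 0.0582
```

```bash
python3 - <<'E'
from h import *
import pickle
s=env.observe(); print(s["position"],s["ft_force"],s["grip_width"])
c=imaging.get_calibration("wrist");im,d=imaging.get_image("wrist"); cv2.imwrite("pics/w23.png",im); pickle.dump((c,d),open("pics/w23.pkl","wb"))
im,d=imaging.get_image("side"); cv2.imwrite("pics/s23.png",cv2.resize(im[250:410,330:530],None,fx=4,fy=3.7,interpolation=2))
E
```

```text
[ 0.56513259 -0.23504167  0.10835547] [ 0.16198252  1.08077994 -0.00279492] 0.058218088188882335
```

View pics/w23.png

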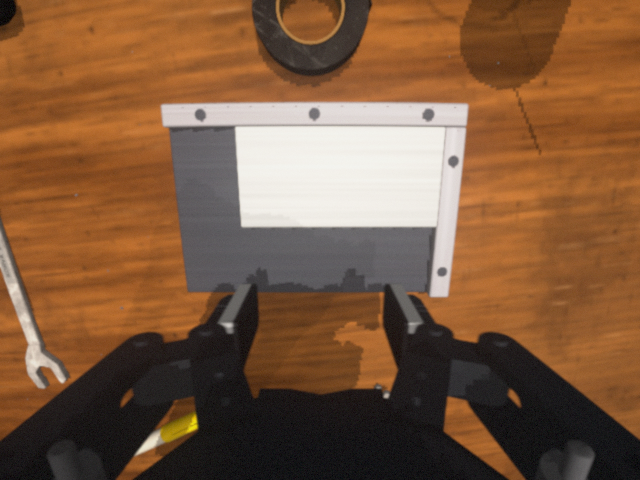

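View pics/s23.png

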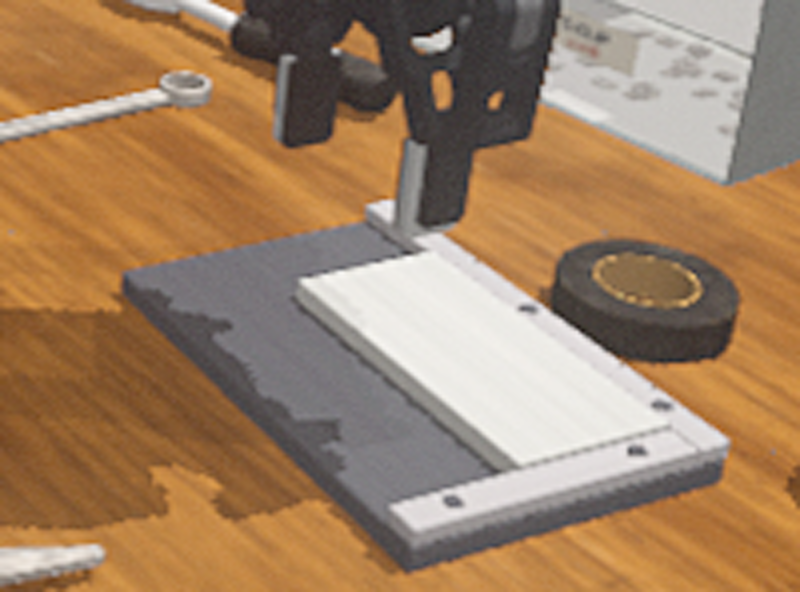

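```bash
python3 - <<'E'
import cv2
im=cv2.imread("pics/w23.png"); cv2.imwrite("pics/w23c.png",cv2.resize(im[95:245,220:475],None,fx=3.1,fy=3.9,interpolation=2))
E
```

```text
(no output)
```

View pics/w23c.png

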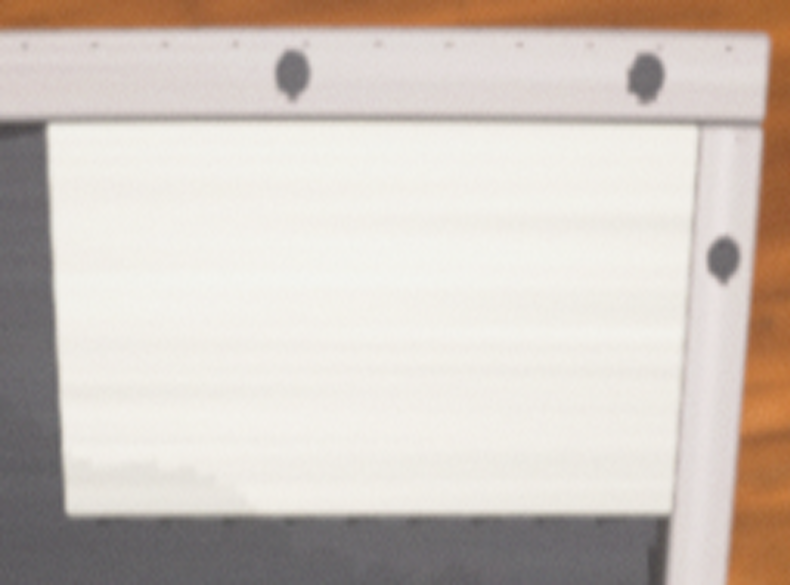

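Both edges look snug, with only a hairline line. I'll give the long side one more gentle push in case the end push swung it.

Call:
step_arm --steps '[1,-0.019,0.032,0,0,0,0,1,-0.019,0.032,0,0,0,0,1,-0.019,0.032,0.1,0,0,0,1,-0.019,0.032,0.2,0,0,0,1,-0.019,0.032,0.275,0,0,0,1,-0.019,0.032,0.291,0,0,0,1,-0.019,0.032,0.291,0,0,0,1,-0.019,0.032,0.291,0,0,0]'

```text
time_s: 33.05
position: [0.5593, -0.2438, 0.0221]
tool_rot: [[0.994, -0.105, 0.002], [-0.105, -0.994, -0.001], [0.002, 0.001, -1.0]]
ft_force: [0.7, -0.5, -0.5]
grip_width: 0.0854
```

Call:
step_arm --steps '[1,0.01,0,0,0,0,0,1,0.02,0,0,0,0,0,1,0.03,0,0,0,0,0,1,0.036,0,0,0,0,0,1,0.036,0,0,0,0,0]'

```text
time_s: 33.55
position: [0.5697, -0.2446, 0.021]
tool_rot: [[0.994, -0.105, 0.0], [-0.105, -0.994, -0.0], [0.0, 0.0, -1.0]]
ft_force: [-0.9, -0.0, 0.2]
grip_width: 0.0851
```

Call:
step_arm --steps '[1,0.003,0,0,0,0,0,1,0.003,0,0,0,0,0]'

```text
time_s: 33.75
position: [0.5702, -0.2447, 0.0208]
tool_rot: [[0.994, -0.105, -0.0], [-0.105, -0.994, 0.0], [-0.0, -0.0, -1.0]]
ft_force: [-0.7, 0.3, -0.4]
grip_width: 0.0854
```

Call:
step_arm --steps '[1,0.003,0,0,0,0,0,1,0.003,0,0,0,0,0]'

```text
time_s: 33.95
position: [0.5704, -0.2446, 0.0208]
tool_rot: [[0.994, -0.105, -0.002], [-0.105, -0.994, 0.001], [-0.002, -0.0, -1.0]]
ft_force: [-5.1, 0.2, 2.6]
grip_width: 0.0849
```

Resistance came at the same place as before, so the blank was already tight. Retract clear and check.

Call:
step_arm --steps '[1,0.003,0,0,0,0,0,1,-0.02,0,0,0,0,0,1,-0.04,0,0,0,0,0,1,-0.04,0,-0.15,0,0,0,1,-0.04,0,-0.3,0,0,0,1,-0.04,0,-0.4,0,0,0,1,-0.04,0,-0.5,0,0,0,1,-0.04,0,-0.5,0,0,0,1,-0.04,0,-0.5,0,0,0]'

```text
time_s: 34.85
position: [0.5591, -0.2435, 0.1711]
tool_rot: [[0.994, -0.105, 0.001], [-0.105, -0.994, -0.0], [0.001, 0.0, -1.0]]
ft_force: [0.1, -0.1, -0.6]
grip_width: 0.0853
```

```bash
python3 - <<'E'
from fit import *
s=env.observe(); print(s["time_s"],s["position"],s["ft_force"])
c=imaging.get_calibration("wrist");im,d=imaging.get_image("wrist"); cv2.imwrite("pics/w24.png",im)
import pickle; pickle.dump((c,d),open("pics/w24.pkl","wb"))
ims,ds=imaging.get_image("side"); cv2.imwrite("pics/s24.png",ims)
r=imaging.pinpoint("side","blank_top_centre"); cs=imaging.get_calibration("side")
print([(x["score"],onz(cs,x["pixel"],.017)) for x in r])
E
```

```text
34.85 [ 0.55911828 -0.24346458  0.17106299] [ 0.09472266 -0.1312376  -0.55428324]
[(0.64, array([ 0.61125789, -0.24565414,  0.017     ]))]
```

View pics/w24.png

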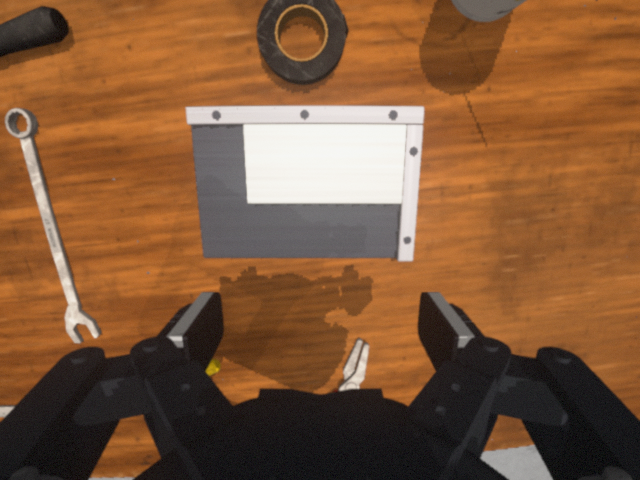

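View pics/s24.png

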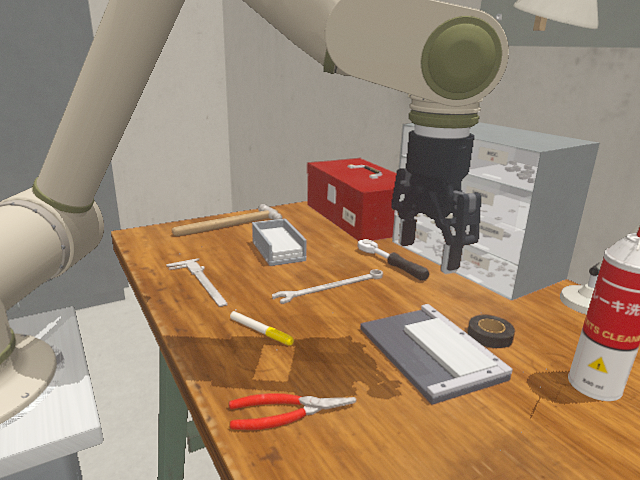

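The blank sits snug in the corner of both fences (wrist columns 244–406, rows 124–204), and the tools are where they were. Last check: the rack.

```bash
python3 - <<'E'
import cv2,numpy as np
a=cv2.imread("pics/side0.png"); b=cv2.imread("pics/s24.png")
cv2.imwrite("pics/rk.png",np.hstack([cv2.resize(i[210:275,240:315],None,fx=5.2,fy=5.2,interpolation=2) for i in (a,b)]))
E
```

```text
(no output)
```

View pics/rk.png

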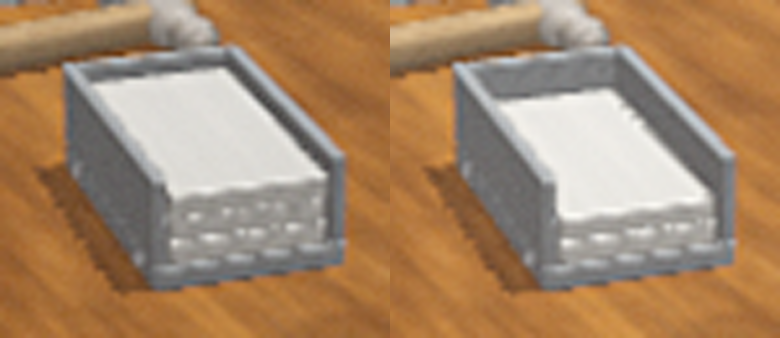

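The two lower blanks sit as before, their ends level with the rack mouth. Handing in.

```bash
python3 -c "
from rig import close_job
print(close_job())"
```

```text
the job is handed in; nothing more can be done
None
```

The top blank is lying flat on the marking plate, pushed snug against both fences, and I handed the job in at about 35 s.

- **Taking it out:** I dragged the blank about 55 mm out with the shut fingertips, reading 6–10 N. I then pinched the protruding end, slid it level until it was clear of the rack, and only then lifted it.
- **Extra step, not in the task:** the first grip left the fingertips about 10 mm below the blank. I rested it briefly on the plate, overhanging the open edge, and regripped higher. After that I laid it along the long fence.
- **Pushing it home:** I pushed the blank against the long fence, then the short one, with up to about 10 N, and gave the long side a second push. That push met resistance at the same place as the first, so the blank was already tight.

**Last checks:**
- **Blank:** the pictures show no visible gap at either fence.
- **Rack:** the two lower blanks look unmoved, flush with the mouth.
- **Tools:** the hammer and marker are where they were in the last full view. The gripper was close to the ratchet in that picture, but it looks unmoved too.
- **Disagreement:** the network's estimate of the blank's centre in the side camera is about 6 mm from where my plate measurement puts it. I put that down to network error, because the contact forces and pictures both say it is seated.

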